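Measure off the shelf's cutting length with a sprung tape and lock it

TASK

The spare shelf on the desk is to be cut at the edge of the blue masking strip: take off that length with the tape measure, which lies on its side. Stand the tape up on the shelf and let go, take it again to hook its end over the shelf's far end and draw the case straight back along the shelf until its nose is level with the strip's edge nearest that end, then push the red thumb lock fully down. Leave the tape standing there with its hook snug on the end so the length can be read, and do not shift the mug, book or try square.

Things in the scene. Friction and masses are not known exactly. Their poses are not given: they have to be found in the camera images.
- tape: Tape measure, yellow with black rubber, 0.5 kg. Upright: origin mid-foot, z to its top, x to the mouth, y left. Case x -33 to 29, y +-18 (flat cheeks), z 0 to 68 mm; nose x 29 to 48, z 0 to 18. Starts lying on its left cheek: y down, z level, origin 18 mm over the desk. Grip it front to back (62 mm) above z = 42, clear of the lock, or across the cheeks (36 mm). Its foot holds 3.3 N on the shelf.
- nose (a point): Front of the nose at foot level: tape frame (48, 0, 0) mm.
- hook (a point): Inner face of the steel hook at the blade's end (22 mm wide, 2 mm thick, reaching 7.5 mm below the foot, so the tape stands flat only where the hook hangs past an edge). Point 3 mm below foot level; blade home: (49.5, 0, -3) mm in the tape frame, 1.5 mm ahead of the nose; moves along tape +x as the blade pays out.
- blade (a joint): How far the 25 mm wide yellow blade is drawn out (m): 0 home, 0.215 at most. A spring pulls it in with 1.8 N at 0, rising 0.3 N per 100 mm: less than the foot's grip, so the tape stays put when let go on the shelf. The blade lies 3 to 5 mm above foot level.
- lock (a joint): Travel of the red thumb lock on the front of the case: 0 up (free), 0.008 fully down (blade held). Slides straight down (tape -z), needs 3 to 11 N, stays where it is left; going down it may shift the blade by up to 2 mm.
- lock_top (a point): Middle of the lock's flat top, 16 mm (x) by 20 mm (y); at (38.5, 0, 39) mm of the tape frame when up. The case's front wall (x = 29 mm, rising to z = 68 mm) stands 9.5 mm behind this point.
- shelf: Pale wooden bookcase shelf lying flat on the desk, too heavy to move: 430 long, 170 wide, 19 mm thick. Origin on the underside in the middle of the far end, the end to be hooked: end face at x = 0, shelf from x = -430 to 0 mm, y -85 to 85 mm, top at z = 19 mm; x points out past that end.
- strip: Blue masking tape stuck across the shelf's top, 25 mm by 170 mm. Origin in the middle of its edge nearest the far end, on the shelf's top; the strip runs from there to x = -25 mm; x along the shelf towards the far end. That edge is the cutting line, 100 to 150 mm from the end.
- mug: Blue mug, bystander, 82 mm wide, 95 mm tall with a handle; origin under its centre.
- book: Red hardback lying flat, bystander, 125 x 190 x 25 mm; origin under its centre.
- square: Try square lying flat, bystander: wooden stock 115 mm, 16 mm thick, steel blade 150 mm along its +x; origin under the stock's centre.
Things that resemble listed ones, but are neither listed nor needed, are in the scene too. Leave any pink or purple look-alike of the tape alone.

How it is judged:
On the way, in this order (a step that is already met when the one before it is completed fails the run):
1. the tape stands on its foot on the shelf, let go, its blade still home (angle between tape's own z axis and vertical below 0.2 rad and z of tape in the frame of shelf between 0.016 and 0.028 m and contact force between the fingers and tape below 0.1 N and value of joint blade below 0.03 m and linear speed of tape below 0.03 m/s), for 0.2 s.
2. the hook is down over the shelf's far end, snug, and the blade drawn out at least 60 mm, the lock still up (value of joint blade above 0.06 m and value of joint lock below 0.004 m and x of hook in the frame of shelf between -0.003 and 0.004 m and z of hook in the frame of shelf below 0.019 m), for 0.2 s.
At the end, for the whole second after the job is handed in: The tape stands flat on the shelf (within 3.4 degrees), straight along it (within 5.7 degrees), its hook down over the shelf's far end and within 4 mm of the end face, the nose within 6 mm of the masking strip's edge nearest that end, the lock at least 6.5 mm down, at rest (value of joint lock above 0.0065 m and x of nose in the frame of strip between -0.006 and 0.006 m and x of hook in the frame of shelf between -0.003 and 0.004 m and z of hook in the frame of shelf below 0.019 m and y of hook in the frame of shelf between -0.08 and 0.08 m and angle between the x axis of tape and the x axis of shelf, either way round below 0.1 rad and angle between tape's own z axis and vertical below 0.06 rad and z of tape in the frame of shelf between 0.016 and 0.023 m and linear speed of tape below 0.01 m/s); the robot touches nothing.
It fails at once if the mug is shifted by more than 20 mm (distance of mug from where it was at the start of the episode above 0.02 m).
It fails at once if the book is shifted by more than 20 mm (distance of book from where it was at the start of the episode above 0.02 m).
It fails at once if the try square is shifted by more than 20 mm (distance of square from where it was at the start of the episode above 0.02 m).
It also fails if it takes over 64 s, if anything falls off the work surface, if the arm or the gripper's body presses on something with over 40 N, if the wrist force passes 120 N, or if a joint passes its speed limit or range.

ROBOT

A 7-joint arm with a two-finger parallel gripper is mounted at the origin on the work surface. World frame = base frame: x ahead of the robot, y to its left, z up, the work surface at z = 0. Lengths are in m, angles in rad, forces in N, time in s.
With the tool pointing down it reaches from about 0.35 to 0.9 m from the base axis. Payload 8.1 kg.
Tool frame: the origin (TCP) lies at the very end of the fingers, on their centre line; the grasp point (between the pads) lies grip_point_offset behind it (grip_point_offset is the distance from the TCP to the grasp point, in m); z points along the fingers, y is the direction in which the jaws open and shut (so a half turn about z gives the same grasp; the last joint's range is limited). The gripper opens to 92 mm and grips with 3 to 60 N. Pads are 19 mm wide; open, the fingers measure 130 mm over their backs; the gripper's body (75 mm by 190 mm) begins 47 mm behind the grasp point.
Start: joints at [-1.419, 0.434, 0.025, 1.573, -0.012, 1.134, -0.075], TCP at [0.158, 0.605, 0.205] pointing down, gripper open.
Joint ranges: [-2.62, 2.62], [-0.44, 2.09], [-1.27, 1.32], [0.08, 2.57], [-1.32, 4.46], [0.12, 2], [-2.74, 2.74]. Speed limits (rad/s): [2.22, 2.22, 3.01, 3.01, 3.14, 3.14, 3.14].

INTERFACE

Orientations are given as a rotation vector (axis times angle).
In Python, from cell import * gives the robot as it stands.
- The arm moves only by the tool drive_tool, never from a script. Its argument "increments" is a list of rows, each an object of numbers: "grip": the gripper's target within -1 to 1 (shut at 1, half-way at 0, fully open at -1); "tx", "ty", "tz": the shift along the world's x, y, z normalised to -1 to 1, where 1 is 400 mm; "turn": the turn about the world's z normalised to -1 to 1, where 1 is 60 degrees. In form: [{"grip": .., "tx": .., "ty": .., "tz": .., "turn": ..}, ...]. A call has 1 to 20 rows; each row is the pose to reach, as a shift and turn from the pose measured when the call began; what a row does not reach only later rows make up. A row lasts 1/10 s, in which the tool goes at most 50 mm and 8.59 degrees, less where a joint would pass 70% of its speed; a pose out of reach is approached as far as the arm can. A call with a number of a shift or a turn outside -1 to 1 is refused whole. A call with a gripper value outside its range is refused whole. The fingers move at their own pace and stop on an object; "newtons" is the grip in N (left out, the last holds). Time passes only in rows, so rows that repeat a pose let the fingers close. It gives the time, the measured TCP pose, the force and the opening at its end, in the units of the state.
- observe(): the state, without advancing time (a new reading comes with each control period).
- get_image(name): name is "scene" or "side" or "wrist"; returns the picture (400x640x3 uint8, red, green, blue); there is no depth.
- camera_info(name): a dict with "fx", "fy", "cx", "cy" (pixels), "distortion" ([k1, k2, p1, p2, k3] as OpenCV has them; the pictures are not rectified), "eye" and "rotation" of the camera in the world; the wrist camera has in their place "hand_eye" (4x4, takes a point from camera to tool coordinates, whose origin is the TCP and whose axes are the flange's). Camera axes: x right, y down, z forward; pixel columns grow to the right and rows downward; lengths in m; the calibration is good to about 2 mm. A picture is of the moment at which its call begins: read the wrist's pose just before it. camera_info takes no time and is no camera call.
- sign_off(): hands the job in, once; it reports no verdict.
The state is a dict: "clock": time; "joints": joint angles; "dq": joint speeds; "joint_efforts": joint torques, N m; "position": TCP position; "ee_rot": TCP orientation; "force": force on the tool from outside, world axes, zero at the start; "ft_torque": the same for the moment, N m; "width": opening from 0.0 (shut) to 1.0 (fully open).
Only numpy, scipy, OpenCV 4.12 (cv2) and the standard library are available. Lean on these libraries where they do the work, as an engineer would, in place of code of your own. Each camera call takes 0.05 s, during which the arm holds its last target. There are 200 camera calls.

## Working session

There is one attempt and no reset: what is moved stays moved. The work goes in short steps, Python scripts to look and compute and a tool call to move; the robot and the scene stay as the last step left them, time stands still between calls to the robot, and variables do not carry over. Pictures are saved under pics/ and viewed, about 8 in all and at most 12, crops included, and the job is handed in when it is done.

Besides the shell and the picture viewer there is one more tool, called after ">>>" as name(argument=value, ...) on one line, values as JSON. drive_tool: Moves the arm, as the interface text tells. Its arguments: {"type":"object","properties":{"increments":{"type":"array","items":{"type":"object","properties":{"grip":{"type":"number"},"tx":{"type":"number"},"ty":{"type":"number"},"tz":{"type":"number"},"turn":{"type":"number"}}}},"newtons":{"type":"number"}},"required":["increments"]}

```bash
ls; mkdir -p pics; python3 - <<'E'
from cell import *
import cv2,numpy as np
s=observe();print({k:np.round(v,3).tolist() for k,v in s.items()})
for n in("scene","side"):
    cv2.imwrite(f"pics/{n}0.png",get_image(n)[...,::-1])
    print(n,camera_info(n))
print(camera_info("wrist"))
try: print(grip_point_offset)
except Exception as e: print(e)
E
```

```text
pics
{'clock': 0.0, 'joints': [-1.419, 0.435, 0.025, 1.574, -0.012, 1.134, -0.075], 'dq': [-0.0, -0.001, 0.001, 0.002, -0.0, -0.0, 0.001], 'joint_efforts': [-0.001, -66.785, 0.985, -31.448, -0.061, 0.043, 0.0], 'position': [0.157, 0.604, 0.204], 'ee_rot': [-0.399, -3.116, 0.002], 'force': [0.411, 0.135, 0.452], 'ft_torque': [-0.026, -0.016, -0.011], 'width': 1.001}
scene {'fx': 403.0609580772675, 'fy': 403.0609580772675, 'cx': 314.2840097564503, 'cy': 199.71689600624117, 'distortion': array([0.00643682, 0.        , 0.        , 0.        , 0.        ]), 'eye': array([ 1.27714308, -0.35126679,  0.8956227 ]), 'rotation': array([-2.06436284, -1.23448261,  0.52470016])}
side {'fx': 491.07280778797684, 'fy': 491.07280778797684, 'cx': 316.41250740347186, 'cy': 199.8012047509812, 'distortion': array([-0.15317161,  0.        ,  0.        ,  0.        ,  0.        ]), 'eye': array([0.35298163, 1.46917085, 0.80807987]), 'rotation': array([-0.13554459,  2.64457215, -1.56753808])}
{'fx': 352.7238540818097, 'fy': 352.7238540818097, 'cx': 320.79794820305074, 'cy': 196.98837757200542, 'distortion': array([0.01400354, 0.        , 0.        , 0.        , 0.        ]), 'hand_eye': array([[ 1.81122539e-04, -9.69095207e-01, -2.46686943e-01,
         6.61142572e-02],
       [ 9.99999803e-01,  2.73353833e-05,  6.26834612e-04,
         7.65405606e-04],
       [-6.00719136e-04, -2.46687007e-01,  9.69095021e-01,
        -1.78493691e-01],
       [ 0.00000000e+00,  0.00000000e+00,  0.00000000e+00,
         1.00000000e+00]])}
0.0188
```

View pics/scene0.png

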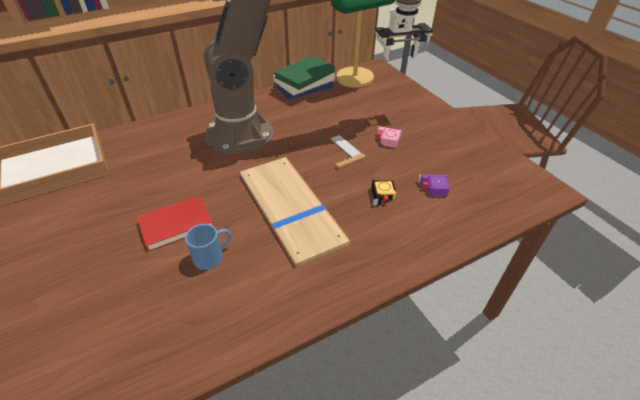

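View pics/side0.png

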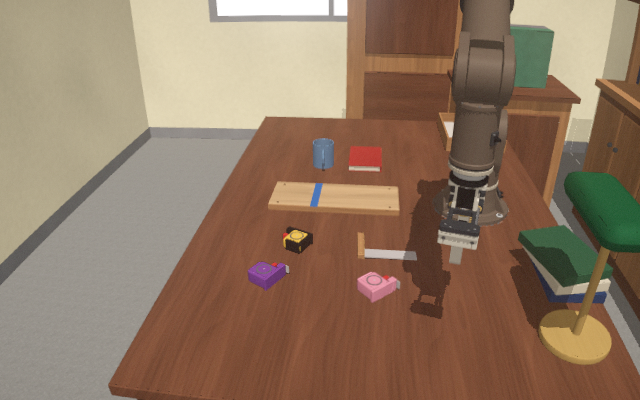

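```bash
cat > h.py <<'E'
from cell import *
import cv2,numpy as np
from scipy.spatial.transform import Rotation as R
def cam(n):
    c=camera_info(n);K=np.array([[c['fx'],0,c['cx']],[0,c['fy'],c['cy']],[0,0,1.]])
    if n=="wrist":
        s=observe();T=np.eye(4);T[:3,:3]=R.from_rotvec(s['ee_rot']).as_matrix();T[:3,3]=s['position'];T=T@c['hand_eye'];return K,np.array(c['distortion']),T[:3,:3],T[:3,3]
    r=np.array(c['rotation']);return K,np.array(c['distortion']),R.from_rotvec(r).as_matrix(),np.array(c['eye'])
def onplane(C,px,z):
    K,d,M,e=C
    u=cv2.undistortPoints(np.array(px,float).reshape(-1,1,2),K,d)[:,0]
    v=np.c_[u,np.ones(len(u))]@M.T
    return e+v*((z-e[2])/v[:,2])[:,None]
def proj(C,P):
    K,d,M,e=C;P=(np.array(P,float).reshape(-1,3)-e)@M
    return cv2.projectPoints(P,np.zeros(3),np.zeros(3),K,d)[0][:,0]
def hsv(im): return cv2.cvtColor(im,cv2.COLOR_RGB2HSV)
def blobs(m,n=1):
    c=cv2.findContours(m.astype(np.uint8),cv2.RETR_EXTERNAL,cv2.CHAIN_APPROX_NONE)[0]
    return sorted(c,key=cv2.contourArea)[::-1][:n]
E
python3 - <<'E'
from h import *
for n,ty in(("scene",(384,190)),("side",(298,240))):
    C=cam(n);im=cv2.imread(f"pics/{n}0.png")[...,::-1].copy();H=hsv(im)
    m=(H[...,0]>12)&(H[...,0]<24)&(H[...,1]>60)&(H[...,1]<140)&(H[...,2]>150)
    m[:150]=0
    c=blobs(m,1)[0];print(n,cv2.contourArea(c));print(np.round(onplane(C,cv2.boxPoints(cv2.minAreaRect(c)),.019),3).tolist())
    b=(H[...,0]>100)&(H[...,0]<120)&(H[...,1]>170)&(H[...,2]>120)
    for c in blobs(b,3):
        if cv2.contourArea(c)>30: print('blue',cv2.minAreaRect(c)[0],np.round(onplane(C,cv2.boxPoints(cv2.minAreaRect(c)),.019),3).tolist())
    print('tape',np.round(onplane(C,[ty],.036),3))
    x,y=ty
    cv2.imwrite(f"pics/{n}_c.png",cv2.resize(im[y-40:y+40,x-50:x+50,::-1],None,fx=6,fy=6,interpolation=2)[:, :])
a,b=[cv2.imread(f"pics/{n}_c.png") for n in("scene","side")]
cv2.imwrite("pics/crop1.png",cv2.resize(np.hstack([a,b]),(800,320)))
E
```

```text
scene 2928.0
[[0.242, -0.087, 0.019], [0.171, 0.118, 0.019], [0.505, 0.086, 0.019], [0.543, -0.088, 0.019]]
tape [[0.562 0.277 0.036]]
side 3269.5
[[0.669, 0.112, 0.019], [0.705, -0.1, 0.019], [0.234, -0.093, 0.019], [0.247, 0.113, 0.019]]
tape [[0.541 0.308 0.036]]
```

View pics/crop1.png

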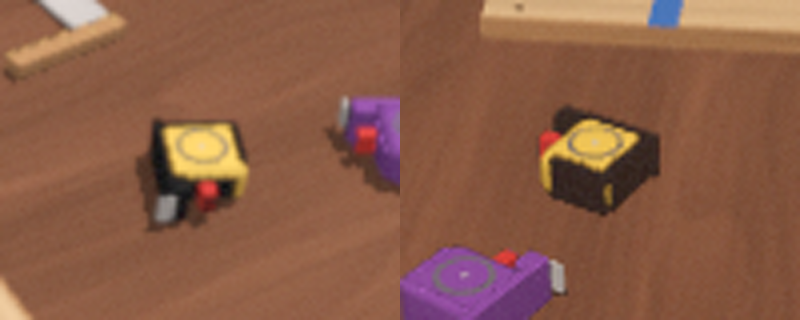

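>>> drive_tool(increments=[{"grip":-1,"tx":0.98,"ty":-0.78,"tz":0.12},{"grip":-1,"tx":0.98,"ty":-0.78,"tz":0.12},{"grip":-1,"tx":0.98,"ty":-0.78,"tz":0.12},{"grip":-1,"tx":0.98,"ty":-0.78,"tz":0.12},{"grip":-1,"tx":0.98,"ty":-0.78,"tz":0.12},{"grip":-1,"tx":0.98,"ty":-0.78,"tz":0.12},{"grip":-1,"tx":0.98,"ty":-0.78,"tz":0.12},{"grip":-1,"tx":0.98,"ty":-0.78,"tz":0.12},{"grip":-1,"tx":0.98,"ty":-0.78,"tz":0.12},{"grip":-1,"tx":0.98,"ty":-0.78,"tz":0.12},{"grip":-1,"tx":0.98,"ty":-0.78,"tz":0.12},{"grip":-1,"tx":0.98,"ty":-0.78,"tz":0.12},{"grip":-1,"tx":0.98,"ty":-0.78,"tz":0.12},{"grip":-1,"tx":0.98,"ty":-0.78,"tz":0.12}])

```text
invalid input
```

```bash
python3 - <<'E'
from h import *
s=observe();print(np.round(s['position'],3),np.round(s['ee_rot'],3),np.round(s['joints'],2))
im=get_image("wrist");cv2.imwrite("pics/w1.png",im[...,::-1])
print(R.from_rotvec(s['ee_rot']).as_matrix().round(2).tolist())
E
```

```text
[0.157 0.604 0.204] [-3.990e-01 -3.116e+00  2.000e-03] [-1.42  0.44  0.02  1.57 -0.01  1.13 -0.08]
[[-0.97, 0.25, -0.0], [0.25, 0.97, -0.0], [-0.0, -0.0, -1.0]]
```

View pics/w1.png

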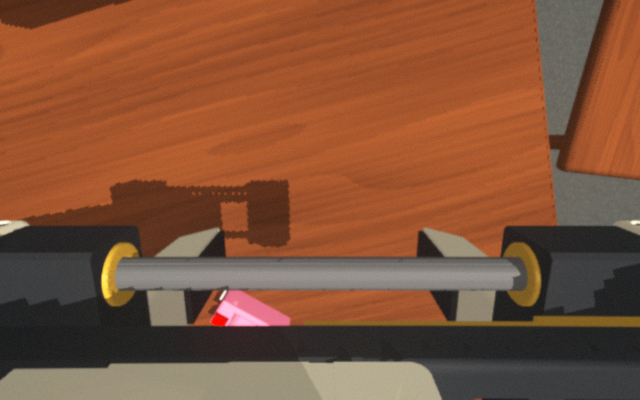

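>>> drive_tool(increments=[{"grip":-1,"tx":0.98,"ty":-0.8,"tz":0.12,"turn":0},{"grip":-1,"tx":0.98,"ty":-0.8,"tz":0.12,"turn":0},{"grip":-1,"tx":0.98,"ty":-0.8,"tz":0.12,"turn":0},{"grip":-1,"tx":0.98,"ty":-0.8,"tz":0.12,"turn":0},{"grip":-1,"tx":0.98,"ty":-0.8,"tz":0.12,"turn":0},{"grip":-1,"tx":0.98,"ty":-0.8,"tz":0.12,"turn":0},{"grip":-1,"tx":0.98,"ty":-0.8,"tz":0.12,"turn":0},{"grip":-1,"tx":0.98,"ty":-0.8,"tz":0.12,"turn":0},{"grip":-1,"tx":0.98,"ty":-0.8,"tz":0.12,"turn":0},{"grip":-1,"tx":0.98,"ty":-0.8,"tz":0.12,"turn":0},{"grip":-1,"tx":0.98,"ty":-0.8,"tz":0.12,"turn":0},{"grip":-1,"tx":0.98,"ty":-0.8,"tz":0.12,"turn":0}], newtons=10)

```text
clock: 1.35
position: [0.5509, 0.2822, 0.2521]
ee_rot: [0.406, 3.115, -0.003]
force: [-0.4, -0.5, -0.0]
width: 0.999
```

>>> drive_tool(increments=[{"grip":-1,"tx":0.2,"ty":-0.05,"tz":0.0,"turn":0},{"grip":-1,"tx":0.2,"ty":-0.05,"tz":0.0,"turn":0},{"grip":-1,"tx":0.2,"ty":-0.05,"tz":0.0,"turn":0},{"grip":-1,"tx":0.2,"ty":-0.05,"tz":0.0,"turn":0}])

```text
clock: 1.75
position: [0.6298, 0.2638, 0.2512]
ee_rot: [-0.404, -3.114, 0.003]
force: [-1.3, 0.7, -0.1]
width: 1.001
```

```bash
python3 - <<'E'
from h import *
s=observe();print(np.round(s['position'],3),np.round(s['ee_rot'],3),np.round(s['joints'],2))
im=get_image("wrist");cv2.imwrite("pics/w2.png",im[...,::-1])
C=cam("wrist");H=hsv(im)
m=(H[...,0]>20)&(H[...,0]<32)&(H[...,1]>120)&(H[...,2]>120)
for c in blobs(m,3):
    r=cv2.minAreaRect(c)
    if r[1][0]>10: print(r,np.round(onplane(C,cv2.boxPoints(r),.036),3).tolist(),np.round(onplane(C,[r[0]],.036),3))
# shelf/strip from static cams, now less occluded
for n in("scene","side"):
    C=cam(n);im=get_image(n);H=hsv(im);cv2.imwrite(f"pics/{n}1.png",im[...,::-1])
    b=(H[...,0]>102)&(H[...,0]<118)&(H[...,1]>120)&(H[...,2]>100)
    for c in blobs(b,4):
        if cv2.contourArea(c)>40: print(n,'blue',cv2.minAreaRect(c),np.round(onplane(C,cv2.boxPoints(cv2.minAreaRect(c)),.019),3).tolist())
E
```

```text
[0.63  0.264 0.251] [-4.040e-01 -3.114e+00  3.000e-03] [-0.61  0.51  0.22  1.35 -0.11  1.29  0.92]
((67.5, 65.0), (130.0, 135.0), 90.0) [[0.385, -0.002, 0.036], [0.418, 0.128, 0.036], [0.537, 0.079, 0.036], [0.501, -0.062, 0.036]] [[0.457 0.036 0.036]]
((323.87835693359375, 92.22972106933594), (53.75846862792969, 51.78567886352539), 9.462321281433105) [[0.564, 0.251, 0.036], [0.516, 0.274, 0.036], [0.539, 0.326, 0.036], [0.588, 0.305, 0.036]] [[0.551 0.289 0.036]]
((119.47364044189453, 162.46978759765625), (51.84160232543945, 75.53961181640625), 75.46554565429688) [[0.538, 0.009, 0.036], [0.539, 0.095, 0.036], [0.595, 0.088, 0.036], [0.595, -0.0, 0.036]] [[0.566 0.048 0.036]]
scene blue ((298.356201171875, 216.116455078125), (4.915728569030762, 53.721885681152344), 69.44395446777344) [[0.51, -0.083, 0.019], [0.512, 0.086, 0.019], [0.531, 0.081, 0.019], [0.529, -0.086, 0.019]]
side blue ((315.8529357910156, 194.58822631835938), (6.305926322937012, 23.040882110595703), 14.03624439239502) [[0.535, 0.072, 0.019], [0.535, -0.093, 0.019], [0.512, -0.082, 0.019], [0.514, 0.08, 0.019]]
```

View pics/w2.png

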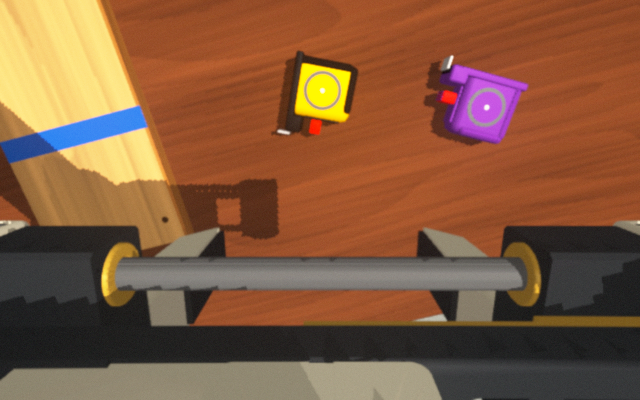

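```bash
python3 - <<'E'
from h import *
C=cam("wrist")
im=cv2.imread("pics/w2.png")[...,::-1].copy();H=hsv(im)
sub=np.zeros(im.shape[:2],bool);sub[40:145,270:370]=1
m=sub&((H[...,2]<70)|((H[...,0]>20)&(H[...,0]<32)&(H[...,1]>120)))
c=blobs(m,1)[0];r=cv2.minAreaRect(c);print(r);B=cv2.boxPoints(r);print(B.round(0).tolist())
P=onplane(C,B,.036);print(P.round(3).tolist(),[np.linalg.norm(P[i]-P[i-1]).round(3) for i in range(4)])
names=["backfoot","backtop","frontlocktop"]
Q=onplane(C,[(300,53),(356,70),(348,122)],.036);print(Q.round(3).tolist(),np.linalg.norm(Q[1]-Q[0]),np.linalg.norm(Q[2]-Q[1]))
red=sub&((H[...,0]<6)|(H[...,0]>174))&(H[...,1]>200)&(H[...,2]>150)
c=blobs(red,1)[0];print('lock',cv2.minAreaRect(c)[0],onplane(C,[cv2.minAreaRect(c)[0]],.028).round(3))
cv2.imwrite("pics/w2c.png",cv2.resize(im[40:145,260:380,::-1],None,fx=5,fy=5,interpolation=2))
E
```

```text
((319.2350158691406, 96.53470611572266), (62.99235153198242, 78.7330322265625), 11.9761323928833)
[[280.0, 129.0], [297.0, 51.0], [358.0, 65.0], [342.0, 142.0]]
[[0.576, 0.233, 0.036], [0.505, 0.271, 0.036], [0.533, 0.331, 0.036], [0.607, 0.295, 0.036]] [np.float64(0.069), np.float64(0.081), np.float64(0.066), np.float64(0.082)]
[[0.507, 0.275, 0.036], [0.538, 0.327, 0.036], [0.588, 0.306, 0.036]] 0.061206230647564176 0.05415577099421625
lock (314.8648681640625, 126.31080627441406) [[0.584 0.27  0.028]]
```

View pics/w2c.png

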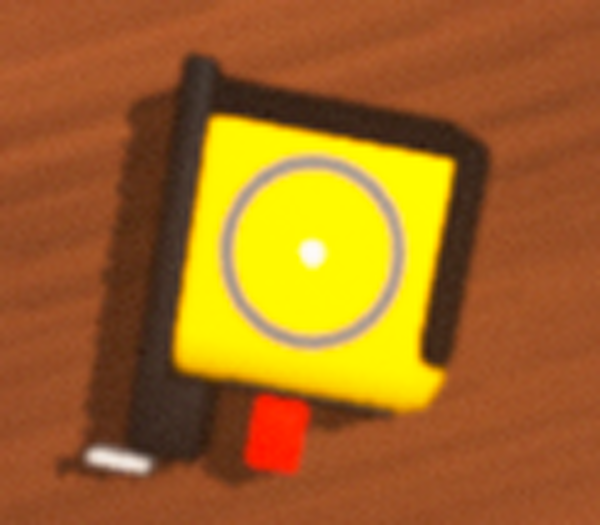

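>>> drive_tool(increments=[{"grip":-1,"tx":-0.175,"ty":0.115,"tz":-0.2,"turn":1},{"grip":-1,"tx":-0.175,"ty":0.115,"tz":-0.3,"turn":1},{"grip":-1,"tx":-0.175,"ty":0.115,"tz":-0.3,"turn":1},{"grip":-1,"tx":-0.175,"ty":0.115,"tz":-0.3,"turn":1},{"grip":-1,"tx":-0.175,"ty":0.115,"tz":-0.3,"turn":1},{"grip":-1,"tx":-0.175,"ty":0.115,"tz":-0.3,"turn":1},{"grip":-1,"tx":-0.175,"ty":0.115,"tz":-0.3,"turn":1},{"grip":-1,"tx":-0.175,"ty":0.115,"tz":-0.3,"turn":1}])

```text
clock: 2.7
position: [0.5582, 0.3112, 0.1326]
ee_rot: [-1.216, 2.897, -0.001]
force: [-0.5, -0.0, -0.7]
width: 0.998
```

>>> drive_tool(increments=[{"grip":-1,"tx":0,"ty":0,"tz":-0.05,"turn":0.32},{"grip":-1,"tx":0,"ty":0,"tz":-0.05,"turn":0.32},{"grip":-1,"tx":0,"ty":0,"tz":-0.05,"turn":0.32},{"grip":-1,"tx":0,"ty":0,"tz":-0.05,"turn":0.32}])

```text
clock: 3.1
position: [0.5576, 0.3117, 0.1128]
ee_rot: [-1.678, 2.655, -0.001]
force: [0.4, -0.5, -0.8]
width: 1.0
```

```bash
python3 - <<'E'
from h import *
s=observe();print(np.round(s['position'],3),R.from_rotvec(s['ee_rot']).as_matrix().round(3).tolist(),np.round(s['joints'],2))
E
```

```text
[0.558 0.312 0.113] [[-0.429, -0.903, 0.001], [-0.903, 0.429, -0.0], [-0.0, -0.001, -1.0]] [-0.49  0.55 -0.15  1.63  0.1   0.97  2.02]
```

>>> drive_tool(increments=[{"grip":-1,"tx":0.005,"ty":0,"tz":-0.12,"turn":0},{"grip":-1,"tx":0.005,"ty":0,"tz":-0.22,"turn":0},{"grip":-1,"tx":0.005,"ty":0,"tz":-0.262,"turn":0},{"grip":-1,"tx":0.005,"ty":0,"tz":-0.274,"turn":0},{"grip":-1,"tx":0.005,"ty":0,"tz":-0.274,"turn":0},{"grip":1,"tx":0.005,"ty":0,"tz":-0.274,"turn":0},{"grip":1,"tx":0.005,"ty":0,"tz":-0.274,"turn":0},{"grip":1,"tx":0.005,"ty":0,"tz":-0.274,"turn":0},{"grip":1,"tx":0.005,"ty":0,"tz":-0.274,"turn":0},{"grip":1,"tx":0.005,"ty":0,"tz":-0.274,"turn":0},{"grip":1,"tx":0.005,"ty":0,"tz":-0.274,"turn":0},{"grip":1,"tx":0.005,"ty":0,"tz":-0.274,"turn":0}], newtons=10)

```text
clock: 4.3
position: [0.5599, 0.3118, 0.0038]
ee_rot: [-1.678, 2.655, -0.001]
force: [-0.7, -0.7, 6.0]
width: 0.673
```

>>> drive_tool(increments=[{"grip":1,"tx":0,"ty":0,"tz":0.05,"turn":0},{"grip":1,"tx":0,"ty":0,"tz":0.12,"turn":0},{"grip":1,"tx":0,"ty":0,"tz":0.2,"turn":0},{"grip":1,"tx":0,"ty":0,"tz":0.28,"turn":0},{"grip":1,"tx":0,"ty":0,"tz":0.36,"turn":0},{"grip":1,"tx":0,"ty":0,"tz":0.4,"turn":0},{"grip":1,"tx":0,"ty":0,"tz":0.4,"turn":0},{"grip":1,"tx":0,"ty":0,"tz":0.4,"turn":0}])

```text
clock: 5.1
position: [0.5592, 0.3113, 0.1625]
ee_rot: [1.678, -2.655, 0.001]
force: [0.2, 0.1, -6.4]
width: 0.672
```

```bash
python3 - <<'E'
from h import *
s=observe();print(np.round(s['position'],3),np.round(s['force'],2),s['width'])
C=cam("side");im=get_image("side");x,y=proj(C,[s['position']])[0].astype(int);print(x,y)
im2=get_image("scene");x2,y2=proj(cam("scene"),[s['position']])[0].astype(int)
f=lambda i,x,y:cv2.resize(i[y-50:y+50,x-50:x+50,::-1],(400,400),interpolation=2)
cv2.imwrite("pics/l1.png",np.hstack([f(im2,x2,y2),f(im,x,y)]))
E
```

```text
[0.559 0.311 0.162] [ 0.22  0.15 -6.41] 0.6720918697737576
289 201
```

View pics/l1.png

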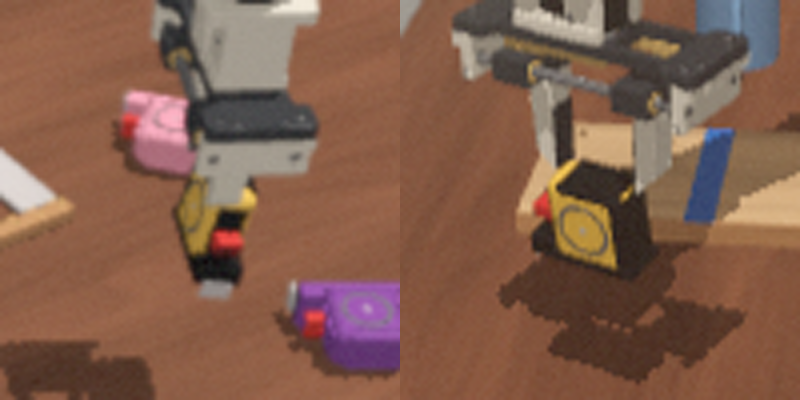

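>>> drive_tool(increments=[{"grip":1,"tx":0.09,"ty":-0.09,"tz":0.1,"turn":0.14},{"grip":1,"tx":0.175,"ty":-0.18,"tz":0.2,"turn":0.28},{"grip":1,"tx":0.175,"ty":-0.27,"tz":0.22,"turn":0.4},{"grip":1,"tx":0.175,"ty":-0.35,"tz":0.22,"turn":0.42},{"grip":1,"tx":0.175,"ty":-0.35,"tz":0.22,"turn":0.42},{"grip":1,"tx":0.175,"ty":-0.35,"tz":0.22,"turn":0.42}], newtons=14)

```text
clock: 5.8
position: [0.6285, 0.1687, 0.248]
ee_rot: [2.21, -2.226, 0.0]
force: [0.1, 0.9, -6.2]
width: 0.667
```

```bash
python3 - <<'E'
from h import *
s=observe();print(np.round(s['position'],3),R.from_rotvec(s['ee_rot']).as_matrix()[:,1].round(3),np.round(s['joints'],2))
im=get_image("wrist");cv2.imwrite("pics/w3.png",im[...,::-1])
E
```

```text
[0.629 0.169 0.248] [-1.     0.008  0.003] [-0.19  0.47 -0.24  1.42  0.11  1.27  2.69]
```

View pics/w3.png

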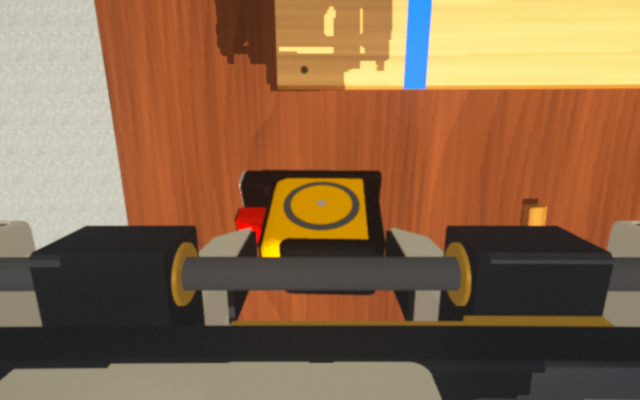

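```bash
python3 - <<'E'
from h import *
C=cam("wrist");im=cv2.imread("pics/w3.png")[...,::-1].copy();H=hsv(im)
b=(H[...,0]>102)&(H[...,0]<118)&(H[...,1]>120)&(H[...,2]>100)
for r in (5,30,60,80):
    c=np.where(b[r,380:460])[0]+380; P=onplane(C,[(c[0]-.5,r),(c[-1]+.5,r)],.019);print(r,c[0],c[-1],P.round(4).tolist())
    g=im[r,255:300].astype(int).sum(1);print(g[::3].tolist());d=np.abs(im[r,257:300].astype(int)-im[r,255:298]).sum(1);j=255+1+np.argmax(d);print('end',j,onplane(C,[(j,r)],.019).round(4))
for c0 in(300,350,500,600):
    d=np.abs(np.diff(im[70:105,c0].astype(int),axis=0)).sum(1);j=70.5+np.argmax(d);print('side',c0,j,onplane(C,[(c0,j)],.019).round(4))
# scene & side: end face corners
for n in("scene","side"):
    i=cv2.imread(f"pics/{n}1.png")
    print(n,proj(cam(n),[[.66,.085,.019],[.66,-.085,.019],[.533,.085,.019],[.533,-.085,.019]]).round(0).tolist())
cv2.imwrite("pics/e.png",np.hstack([cv2.resize(cv2.imread("pics/scene1.png")[190:270,260:360],(400,320),interpolation=2),cv2.resize(cv2.imread("pics/side1.png")[165:230,260:340],(400,325),interpolation=2)[:320]]))
E
```

```text
5 409 430 [[0.535, 0.003, 0.019], [0.512, 0.0031, 0.019]]
[155, 146, 160, 163, 155, 163, 187, 377, 383, 386, 384, 371, 370, 384, 382]
end 274 [[0.6754 0.0024 0.019 ]]
30 408 428 [[0.5346, 0.0269, 0.019], [0.5123, 0.027, 0.019]]
[158, 143, 159, 164, 160, 173, 168, 371, 398, 407, 394, 398, 411, 401, 397]
end 275 [[0.6752 0.0262 0.019 ]]
60 406 426 [[0.535, 0.0566, 0.019], [0.5123, 0.0568, 0.019]]
[166, 153, 154, 163, 170, 175, 170, 270, 393, 396, 394, 396, 386, 385, 386]
end 276 [[0.6753 0.056  0.019 ]]
80 405 424 [[0.5349, 0.0772, 0.019], [0.513, 0.0773, 0.019]]
[287, 304, 287, 298, 182, 174, 174, 239, 422, 425, 430, 424, 426, 431, 429]
end 277 [[0.6749 0.0765 0.019 ]]
side 300 90.5 [[0.6499 0.0876 0.019 ]]
side 350 89.5 [[0.5946 0.0868 0.019 ]]
side 500 88.5 [[0.4293 0.0869 0.019 ]]
side 600 84.5 [[0.3209 0.0837 0.019 ]]
scene [[348.0, 237.0], [294.0, 260.0], [326.0, 209.0], [275.0, 229.0]]
side [[272.0, 205.0], [281.0, 182.0], [310.0, 207.0], [316.0, 184.0]]
```

View pics/e.png

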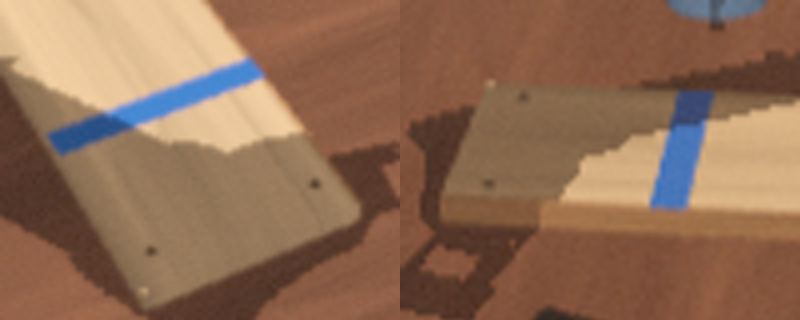

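>>> drive_tool(increments=[{"grip":1,"tx":0.006,"ty":0,"tz":0,"turn":-0.14},{"grip":1,"tx":0.006,"ty":-0.08,"tz":0,"turn":-0.2},{"grip":1,"tx":0.006,"ty":-0.16,"tz":-0.05,"turn":-0.2},{"grip":1,"tx":0.006,"ty":-0.24,"tz":-0.12,"turn":-0.2},{"grip":1,"tx":0.006,"ty":-0.31,"tz":-0.2,"turn":-0.2},{"grip":1,"tx":0.006,"ty":-0.31,"tz":-0.28,"turn":-0.2},{"grip":1,"tx":0.006,"ty":-0.31,"tz":-0.34,"turn":-0.2},{"grip":1,"tx":0.006,"ty":-0.31,"tz":-0.37,"turn":-0.2},{"grip":1,"tx":0.006,"ty":-0.31,"tz":-0.37,"turn":-0.2}])

```text
clock: 6.75
position: [0.6288, 0.0485, 0.0978]
ee_rot: [1.969, -2.438, -0.007]
force: [0.4, 0.4, -4.9]
width: 0.667
```

```bash
python3 - <<'E'
from h import *
s=observe();p=s['position'];print(np.round(p,4),R.from_rotvec(s['ee_rot']).as_matrix()[:,1].round(3),np.round(s['joints'],2),np.round(s['force'],1))
C0=cam("wrist")
f=[]
for n in("side","wrist","scene"):
    im=get_image(n);cv2.imwrite(f"pics/p_{n}.png",im[...,::-1]);C=cam(n)
    q=proj(C,[p+[.03,-.01,-.02]])[0].astype(int) if n!="wrist" else (300,150)
    w=40 if n!="wrist" else 100
    x,y=q;y=max(y,w);f.append(cv2.resize(im[y-w:y+w,x-w:x+w,::-1],(260,260),interpolation=2));print(n,x,y)
cv2.imwrite("pics/p1.png",np.hstack(f))
E
```

```text
[0.6288 0.0485 0.0978] [-0.978  0.21   0.008] [-0.04  0.56 -0.18  1.66  0.12  0.94  2.67] [ 0.4  0.4 -4.9]
side 273 183
wrist 300 150
scene 334 228
```

View pics/p1.png

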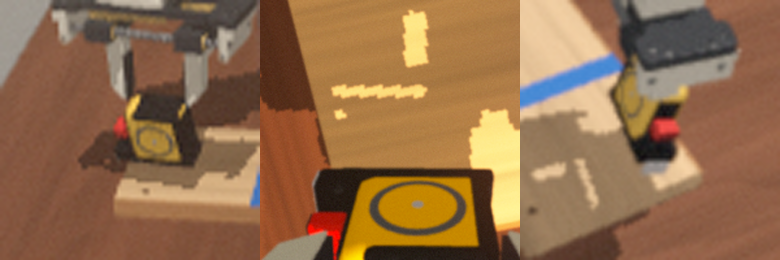

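```bash
python3 - <<'E'
from h import *
s=observe();C=cam("wrist");im=cv2.imread("pics/p_wrist.png")[...,::-1].copy();p=s['position']
print('edge',onplane(C,[(223,50),(254,177)],.019).round(4).tolist())
for z in(.050,.054,.058): print(z,onplane(C,[(244,192),(244,182),(249,181)],z).round(4).tolist())
ty=-R.from_rotvec(s['ee_rot']).as_matrix()[:,1];print('pred hook',p+ty*.0515)
for r in range(176,206,3): print(r,[tuple(v) for v in im[r,236:256:3].tolist()])
E
```

```text
edge [[0.6751, -0.0668, 0.019], [0.6772, 0.0235, 0.019]]
0.05 [[0.6793, 0.0274, 0.05], [0.6775, 0.0208, 0.05], [0.6741, 0.0208, 0.05]]
0.054 [[0.6782, 0.0266, 0.054], [0.6764, 0.0201, 0.054], [0.6731, 0.0202, 0.054]]
0.058 [[0.6771, 0.0259, 0.058], [0.6754, 0.0195, 0.058], [0.6721, 0.0196, 0.058]]
pred hook [0.68172602 0.03717256 0.10116777]
176 [(156, 80, 40), (155, 79, 40), (161, 81, 40), (167, 86, 46), (168, 88, 46), (151, 76, 39), (153, 103, 55)]
179 [(151, 79, 40), (157, 81, 40), (160, 84, 45), (161, 87, 46), (137, 69, 35), (118, 61, 30), (124, 74, 41)]
182 [(151, 80, 39), (155, 80, 38), (157, 82, 49), (110, 87, 78), (37, 23, 21), (36, 25, 20), (32, 20, 13)]
185 [(151, 78, 42), (155, 79, 41), (151, 104, 81), (66, 56, 49), (38, 27, 20), (36, 21, 18), (37, 26, 19)]
188 [(150, 79, 40), (154, 82, 44), (125, 107, 95), (37, 26, 22), (37, 26, 19), (36, 26, 18), (36, 23, 20)]
191 [(147, 75, 40), (151, 89, 62), (87, 75, 70), (40, 27, 22), (37, 26, 16), (36, 28, 22), (28, 19, 14)]
194 [(149, 79, 41), (149, 87, 54), (54, 41, 36), (35, 27, 20), (35, 26, 23), (36, 26, 21), (38, 23, 19)]
197 [(155, 82, 45), (152, 80, 47), (69, 54, 49), (35, 25, 19), (38, 28, 21), (35, 26, 16), (38, 25, 18)]
200 [(158, 80, 46), (147, 72, 40), (96, 72, 59), (33, 23, 16), (34, 22, 17), (37, 28, 25), (37, 26, 20)]
203 [(159, 82, 44), (145, 76, 37), (123, 90, 71), (36, 22, 17), (38, 25, 21), (39, 28, 20), (35, 24, 18)]
```

>>> drive_tool(increments=[{"grip":1,"tx":0.018,"ty":0,"tz":-0.04,"turn":0},{"grip":1,"tx":0.018,"ty":0,"tz":-0.075,"turn":0},{"grip":1,"tx":0.018,"ty":0,"tz":-0.075,"turn":0},{"grip":1,"tx":0.018,"ty":0,"tz":-0.075,"turn":0}])

```text
clock: 7.3
position: [0.638, 0.0479, 0.0705]
ee_rot: [1.97, -2.442, -0.002]
force: [0.1, 0.3, -5.7]
width: 0.67
```

>>> drive_tool(increments=[{"grip":1,"tx":0,"ty":0,"tz":-0.005,"turn":0},{"grip":1,"tx":0,"ty":0,"tz":-0.01,"turn":0},{"grip":1,"tx":0,"ty":0,"tz":-0.01,"turn":0}], newtons=6)

```text
clock: 7.6
position: [0.6367, 0.0482, 0.0671]
ee_rot: [1.97, -2.441, -0.004]
force: [-6.4, -0.5, 4.5]
width: 0.672
```

```bash
python3 - <<'E'
from h import *
s=observe();p=s['position'];print(np.round(p,4),np.round(s['force'],1))
f=[]
for n in("side","wrist","scene"):
    im=get_image(n);cv2.imwrite(f"pics/q_{n}.png",im[...,::-1]);C=cam(n)
    x,y=proj(C,[p+[.03,-.01,-.02]])[0].astype(int) if n!="wrist" else (285,190)
    w=30 if n!="wrist" else 65
    f.append(cv2.resize(im[y-w:y+w,x-w:x+w,::-1],(400,400) if n!="scene" else (400,400),interpolation=2));print(n,x,y)
cv2.imwrite("pics/q1.png",cv2.resize(np.hstack(f),(800,267)))
E
```

```text
[0.6367 0.0482 0.0671] [-6.4 -0.5  4.5]
side 272 191
wrist 285 190
scene 335 237
```

View pics/q1.png

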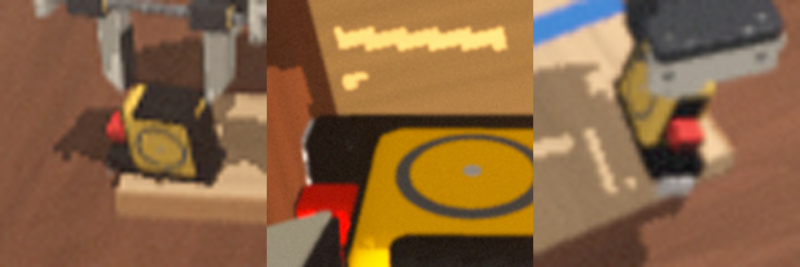

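>>> drive_tool(increments=[{"grip":1,"tx":0,"ty":0,"tz":-0.005,"turn":0},{"grip":1,"tx":0,"ty":0,"tz":-0.008,"turn":0},{"grip":1,"tx":0,"ty":0,"tz":-0.008,"turn":0}], newtons=4)

```text
clock: 8.05
position: [0.6361, 0.0484, 0.0648]
ee_rot: [1.97, -2.44, -0.005]
force: [-4.2, -0.8, 3.5]
width: 0.673
```

>>> drive_tool(increments=[{"grip":0.2,"tx":0,"ty":0,"tz":0,"turn":0},{"grip":-0.5,"tx":0,"ty":0,"tz":0,"turn":0},{"grip":-1,"tx":0,"ty":0,"tz":0,"turn":0},{"grip":-1,"tx":0,"ty":0,"tz":0,"turn":0},{"grip":-1,"tx":0,"ty":0,"tz":0,"turn":0},{"grip":-1,"tx":0,"ty":0,"tz":0.1,"turn":0},{"grip":-1,"tx":0,"ty":0,"tz":0.2,"turn":0},{"grip":-1,"tx":-0.1,"ty":0.1,"tz":0.3,"turn":0},{"grip":-1,"tx":-0.1,"ty":0.2,"tz":0.35,"turn":0},{"grip":-1,"tx":-0.1,"ty":0.2,"tz":0.35,"turn":0}])

```text
clock: 9.05
position: [0.5959, 0.1353, 0.2088]
ee_rot: [-1.98, 2.437, 0.006]
force: [1.0, 1.1, -0.6]
width: 1.0
```

```bash
python3 - <<'E'
from h import *
s=observe();p=s['position'];print(np.round(p,4),np.round(s['force'],1),np.round(s['joints'],2))
f=[]
for n in("side","wrist","scene"):
    im=get_image(n);cv2.imwrite(f"pics/r_{n}.png",im[...,::-1]);C=cam(n)
    x,y=proj(C,[[.645,.045,.045]])[0].astype(int);print(n,x,y)
    w=30 if n!="wrist" else 65
    x=min(max(x,w),640-w);y=min(max(y,w),400-w)
    f.append(cv2.resize(im[y-w:y+w,x-w:x+w,::-1],(400,400),interpolation=2))
cv2.imwrite("pics/r1.png",cv2.resize(np.hstack(f),(800,267)))
# tape pixel features in side/scene
for n in("side","scene"):
    im=cv2.imread(f"pics/r_{n}.png")[...,::-1].copy();H=hsv(im);C=cam(n)
    q=proj(C,[[.645,.045,.045]])[0].astype(int);m=np.zeros(im.shape[:2],bool);m[q[1]-35:q[1]+35,q[0]-35:q[0]+35]=1
    red=m&((H[...,0]<6)|(H[...,0]>174))&(H[...,1]>190)&(H[...,2]>130)
    yl=m&(H[...,0]>20)&(H[...,0]<32)&(H[...,1]>190)
    for k,mm in(("red",red),("yel",yl)):
        b=blobs(mm,1)
        if b: print(n,k,cv2.minAreaRect(b[0]),b[0].reshape(-1,2).min(0),b[0].reshape(-1,2).max(0))
E
```

```text
[0.5959 0.1353 0.2088] [ 1.   1.1 -0.6] [-0.15  0.42 -0.22  1.59  0.1   1.14  2.54]
side 278 192
wrist 249 96
scene 333 232
side red ((270.0, 189.0), (0.0, 0.0), 0.0) [270 189] [270 189]
scene red ((334.5, 237.5), (3.0, 5.0), 90.0) [332 236] [337 239]
```

```bash
python3 - <<'E'
from h import *
a=cv2.imread("pics/r_wrist.png")[20:170,150:350];b=cv2.imread("pics/r_scene.png")[200:270,300:370];c=cv2.imread("pics/r_side.png")[155:225,240:310]
z=lambda i,w,h:cv2.resize(i,(w,h),interpolation=2)
cv2.imwrite("pics/r1.png",np.hstack([z(a,440,600)*0+cv2.copyMakeBorder(z(a,440,330),0,270,0,0,0),np.vstack([z(b,300,300),z(c,300,300)])]))
E
```

```text
(no output)
```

View pics/r1.png

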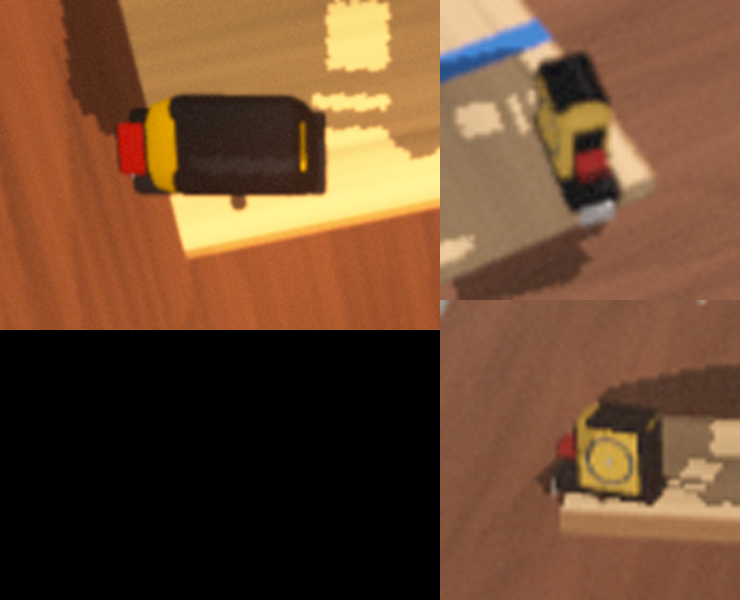

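```bash
python3 - <<'E'
from h import *
C=cam("wrist");s=observe();M=R.from_rotvec(s['ee_rot']).as_matrix();tx=-M[:,1];print('tape x',tx.round(3))
im=cv2.imread("pics/r_wrist.png")[...,::-1].copy();H=hsv(im)
m=np.zeros(im.shape[:2],bool);m[50:120,190:320]=1
red=m&((H[...,0]<6)|(H[...,0]>174))&(H[...,1]>190)&(H[...,2]>120)
b=blobs(red)[0];r=cv2.minAreaRect(b);L=onplane(C,[r[0]],.058)[0];print('lock',r,L.round(4),'origin from lock',(L-tx*.0385).round(4))
g=lambda x,y:(150+x/2.2,20+y/2.2)
T=onplane(C,[g(170,96),g(165,193),g(290,96),g(310,193)],.087);print('top',T.round(4).tolist(),'width',np.linalg.norm(T[0]-T[1]))
print('front/back top',onplane(C,[g(150,145),g(315,145)],.085).round(4).tolist())
E=onplane(C,[g(120,5),g(187,255),g(182,230)],.019);print('end edge',E.round(4).tolist())
c=L-tx*.0385;print('pred hook',(c+tx*.0495).round(4))
E
```

```text
tape x [ 0.978 -0.21  -0.005]
lock ((209.0, 87.5), (23.0, 12.0), 90.0) [0.6745 0.0283 0.058 ] origin from lock [0.6369 0.0363 0.0582]
top [[0.6472, 0.0173, 0.087], [0.6582, 0.0493, 0.087], [0.6051, 0.0262, 0.087], [0.6059, 0.0605, 0.087]] width 0.033893239484118286
front/back top [[0.6594, 0.0317, 0.085], [0.6003, 0.0442, 0.085]]
end edge [[0.6726, -0.0333, 0.019], [0.6731, 0.0746, 0.019], [0.6723, 0.0631, 0.019]]
pred hook [0.6853 0.026  0.0579]
```

>>> drive_tool(increments=[{"grip":-1,"tx":0.098,"ty":-0.12,"tz":-0.03,"turn":-1},{"grip":-1,"tx":0.098,"ty":-0.243,"tz":-0.07,"turn":-1},{"grip":-1,"tx":0.098,"ty":-0.243,"tz":-0.07,"turn":-1},{"grip":-1,"tx":0.098,"ty":-0.243,"tz":-0.07,"turn":-1},{"grip":-1,"tx":0.098,"ty":-0.243,"tz":-0.07,"turn":-1},{"grip":-1,"tx":0.098,"ty":-0.243,"tz":-0.07,"turn":-1},{"grip":-1,"tx":0.098,"ty":-0.243,"tz":-0.07,"turn":-1},{"grip":-1,"tx":0.098,"ty":-0.243,"tz":-0.07,"turn":-1}])

```text
clock: 10.0
position: [0.6351, 0.0291, 0.1755]
ee_rot: [0.48, -3.099, -0.005]
force: [-0.4, 0.3, -0.6]
width: 0.997
```

>>> drive_tool(increments=[{"grip":-1,"tx":0,"ty":0,"tz":0,"turn":-0.5},{"grip":-1,"tx":0,"ty":0,"tz":0,"turn":-0.5},{"grip":-1,"tx":0,"ty":0,"tz":0,"turn":-0.5},{"grip":-1,"tx":0,"ty":0,"tz":0,"turn":-0.5},{"grip":-1,"tx":0,"ty":0,"tz":0,"turn":-0.5}])

```text
clock: 10.5
position: [0.6348, 0.0276, 0.1746]
ee_rot: [-0.336, -3.118, -0.004]
force: [0.5, 0.1, 0.1]
width: 1.0
```

```bash
python3 - <<'E'
from h import *
s=observe();print(np.round(s['position'],4),R.from_rotvec(s['ee_rot']).as_matrix().round(3).tolist(),np.round(s['joints'],2))
E
```

```text
[0.6348 0.0276 0.1746] [[-0.977, 0.213, -0.005], [0.213, 0.977, 0.003], [0.006, 0.002, -1.0]] [-0.24  0.48  0.18  1.59 -0.1   1.09  1.31]
```

>>> drive_tool(increments=[{"grip":-1,"tx":0,"ty":0.026,"tz":-0.12,"turn":0},{"grip":-1,"tx":0,"ty":0.026,"tz":-0.22,"turn":0},{"grip":-1,"tx":0,"ty":0.026,"tz":-0.3,"turn":0},{"grip":-1,"tx":0,"ty":0.026,"tz":-0.334,"turn":0},{"grip":-1,"tx":0,"ty":0.026,"tz":-0.334,"turn":0},{"grip":1,"tx":0,"ty":0.026,"tz":-0.334,"turn":0},{"grip":1,"tx":0,"ty":0.026,"tz":-0.334,"turn":0},{"grip":1,"tx":0,"ty":0.026,"tz":-0.334,"turn":0},{"grip":1,"tx":0,"ty":0.026,"tz":-0.334,"turn":0},{"grip":1,"tx":0,"ty":0.026,"tz":-0.334,"turn":0},{"grip":1,"tx":0,"ty":0.026,"tz":-0.334,"turn":0},{"grip":1,"tx":0,"ty":0.026,"tz":-0.334,"turn":0},{"grip":1,"tx":0,"ty":0.026,"tz":-0.334,"turn":0},{"grip":1,"tx":0,"ty":0.026,"tz":-0.334,"turn":0}], newtons=12)

```text
clock: 11.9
position: [0.6353, 0.0392, 0.0414]
ee_rot: [-0.335, -3.119, -0.006]
force: [0.1, 3.2, 3.9]
width: 0.402
```

>>> drive_tool(increments=[{"grip":1,"tx":0,"ty":0,"tz":0,"turn":0.1},{"grip":1,"tx":0,"ty":0,"tz":0,"turn":0.205},{"grip":1,"tx":0,"ty":0,"tz":0,"turn":0.205},{"grip":1,"tx":-0.03,"ty":0,"tz":0,"turn":0.205},{"grip":1,"tx":-0.06,"ty":0,"tz":0,"turn":0.205},{"grip":1,"tx":-0.09,"ty":0,"tz":0,"turn":0.205},{"grip":1,"tx":-0.12,"ty":0,"tz":0,"turn":0.205},{"grip":1,"tx":-0.12,"ty":0,"tz":0,"turn":0.205}])

```text
clock: 12.7
position: [0.5871, 0.0386, 0.0422]
ee_rot: [-0.005, -3.138, -0.005]
force: [-3.1, -0.9, 9.1]
width: 0.389
```

```bash
python3 - <<'E'
from h import *
s=observe();print(np.round(s['position'],4),R.from_rotvec(s['ee_rot']).as_matrix()[:,1].round(3).tolist(),np.round(s['force'],1),s['width'])
E
```

```text
[0.5871 0.0386 0.0422] [0.003, 1.0, 0.003] [-3.1 -0.9  9.1] 0.3885722147839976
```

```bash
python3 - <<'E'
from h import *
for n in("scene","side"):
    im=get_image(n);cv2.imwrite(f"pics/s_{n}.png",im[...,::-1]);C=cam(n);H=hsv(im)
    for y in(.030,.0386,.047,.06):
        P=[[x,y,.023] for x in np.arange(.61,.70,.006)]
        print(n,y,[tuple(H[int(round(q[1])),int(round(q[0]))].tolist()) for q in proj(C,P)])
E
```

```text
scene 0.03 [(15, 83, 74), (16, 100, 145), (15, 106, 154), (15, 102, 155), (16, 99, 155), (16, 100, 156), (15, 103, 154), (16, 104, 155), (15, 102, 153), (16, 102, 167), (16, 89, 220), (16, 99, 173), (16, 101, 154), (14, 115, 133), (10, 134, 141)]
scene 0.0386 [(19, 167, 128), (18, 106, 41), (14, 107, 69), (15, 102, 107), (15, 98, 153), (15, 101, 156), (16, 99, 180), (16, 96, 189), (16, 94, 203), (17, 86, 230), (17, 85, 234), (15, 97, 187), (16, 101, 157), (13, 113, 138), (10, 132, 149)]
scene 0.047 [(140, 23, 34), (128, 25, 41), (15, 18, 29), (10, 22, 105), (14, 48, 192), (12, 30, 196), (16, 70, 220), (17, 85, 230), (17, 85, 230), (17, 85, 231), (16, 85, 231), (16, 96, 183), (15, 104, 150), (12, 112, 139), (9, 130, 149)]
scene 0.06 [(8, 44, 46), (53, 27, 38), (0, 8, 31), (9, 14, 188), (12, 13, 198), (10, 16, 197), (15, 97, 161), (17, 88, 221), (17, 85, 234), (17, 85, 233), (17, 85, 234), (16, 90, 207), (16, 104, 157), (13, 106, 142), (10, 127, 149)]
side 0.03 [(19, 179, 120), (16, 140, 80), (10, 98, 65), (15, 112, 121), (14, 105, 134), (14, 108, 137), (15, 116, 136), (15, 111, 133), 
[... 159 characters left out ...]
 109, 129), (15, 112, 134), (15, 111, 136), (16, 110, 135), (15, 114, 136), (16, 113, 133), (16, 104, 197), (14, 110, 137), (16, 103, 196), (11, 126, 152), (9, 133, 128), (9, 135, 127), (10, 133, 125)]
side 0.047 [(14, 132, 56), (14, 117, 126), (15, 112, 137), (15, 117, 135), (16, 102, 197), (16, 101, 197), (16, 104, 197), (16, 101, 210), (16, 99, 211), (16, 101, 210), (16, 100, 209), (12, 127, 151), (8, 131, 127), (9, 138, 124), (11, 134, 126)]
side 0.06 [(14, 112, 132), (14, 113, 133), (15, 112, 132), (14, 107, 134), (16, 100, 206), (16, 101, 210), (15, 118, 153), (16, 104, 193), (16, 100, 212), (17, 101, 212), (16, 100, 210), (11, 142, 131), (10, 137, 127), (10, 141, 125), (10, 136, 126)]
```

```bash
cat >> h.py <<'E'
def tri(A,a,B,b):
    o=[];d=[]
    for C,p in((A,a),(B,b)):
        v=onplane(C,[p],.0)[0]-C[3];o.append(C[3]);d.append(v/np.linalg.norm(v))
    S=sum(np.eye(3)-np.outer(k,k) for k in d);q=sum((np.eye(3)-np.outer(k,k))@e for k,e in zip(d,o))
    X=np.linalg.solve(S,q);return X,[np.linalg.norm(np.cross(X-e,k)) for k,e in zip(d,o)]
def feats(im,C,c,w=32):
    H=hsv(im);x,y=proj(C,[c])[0].astype(int);m=np.zeros(im.shape[:2],bool);m[y-w:y+w,x-w:x+w]=1;o={}
    for k,mm in(("red",((H[...,0]<7)|(H[...,0]>173))&(H[...,1]>160)&(H[...,2]>80)),("grey",(H[...,1]<50)&(H[...,2]>110))):
        n,l,st,ce=cv2.connectedComponentsWithStats((mm&m).astype(np.uint8))
        o[k]=[(ce[i].round(1).tolist(),st[i].tolist()) for i in range(1,n) if st[i][4]>3]
    return o
E
python3 - <<'E'
from h import *
for n in("scene","side"):
    im=cv2.imread(f"pics/s_{n}.png")[...,::-1].copy();C=cam(n)
    print(n,proj(C,[[.636,.039,.022]])[0].round(1),feats(im,C,[.636,.039,.03]))
    x,y=proj(C,[[.636,.039,.025]])[0].astype(int)
E
```

```text
scene [329.6 236.3] {'red': [([329.8, 220.7], [326, 218, 8, 7, 39])], 'grey': [([332.0, 205.4], [330, 202, 5, 10, 37]), ([299.4, 211.9], [297, 208, 6, 9, 37]), ([313.1, 213.4], [309, 209, 9, 11, 56]), ([305.0, 217.0], [302, 216, 7, 3, 7]), ([298.5, 219.5], [297, 219, 4, 2, 4]), ([335.5, 233.1], [332, 230, 8, 7, 40])]}
side [281.3 198.2] {'red': [([279.1, 182.1], [277, 180, 6, 5, 15])], 'grey': [([291.5, 178.2], [279, 172, 24, 18, 252]), ([272.2, 185.4], [271, 184, 3, 4, 5])]}
```

```bash
python3 - <<'E'
from h import *
A,B=cam("scene"),cam("side")
print('hook',tri(A,(335.5,233.1),B,(272.2,186)));print('lock',tri(A,(329.8,220.7),B,(279.1,182.1)))
im=cv2.imread("pics/s_side.png")
print(hsv(im[...,::-1].copy())[180:206,268:284:2].tolist().__len__())
H=hsv(im[...,::-1].copy())
for r in range(180,208,2): print(r,[tuple(H[r,c].tolist()) for c in range(264,292,3)])
E
```

```text
hook (array([0.66549657, 0.03897676, 0.0662532 ]), [np.float64(0.0006680794086489704), np.float64(0.0006680794086489089)])
lock (array([0.63767471, 0.03988586, 0.08485894]), [np.float64(0.003354012551719823), np.float64(0.0033540125517198937)])
26
180 [(10, 140, 137), (10, 132, 135), (11, 136, 141), (11, 137, 138), (9, 131, 138), (5, 123, 184), (10, 69, 177), (19, 54, 188), (18, 37, 184), (18, 35, 194)]
182 [(10, 129, 142), (10, 136, 135), (10, 133, 138), (10, 134, 141), (6, 82, 62), (1, 182, 186), (5, 166, 112), (20, 177, 167), (20, 171, 170), (19, 39, 156)]
184 [(10, 138, 139), (10, 135, 136), (10, 139, 134), (10, 39, 156), (8, 90, 54), (4, 136, 77), (21, 171, 198), (20, 170, 170), (15, 104, 115), (17, 41, 155)]
186 [(10, 134, 135), (10, 136, 135), (9, 134, 133), (9, 60, 68), (8, 78, 59), (11, 106, 58), (21, 171, 216), (19, 119, 122), (20, 175, 169), (17, 43, 154)]
188 [(10, 132, 137), (10, 130, 135), (11, 55, 157), (15, 90, 51), (8, 88, 52), (20, 174, 169), (21, 170, 208), (20, 172, 172), (20, 168, 170), (16, 44, 149)]
190 [(10, 134, 133), (10, 129, 132), (10, 117, 135), (11, 129,
[... 704 characters left out ...]
15, 109, 129), (10, 122, 48), (18, 171, 116)]
200 [(10, 137, 125), (10, 137, 127), (16, 100, 210), (16, 100, 210), (16, 101, 209), (17, 102, 208), (16, 110, 165), (16, 113, 131), (14, 108, 132), (15, 115, 62)]
202 [(9, 134, 126), (10, 140, 131), (17, 98, 217), (16, 99, 216), (17, 102, 208), (16, 100, 215), (15, 111, 138), (15, 114, 136), (15, 116, 136), (15, 112, 137)]
204 [(10, 135, 128), (10, 137, 134), (15, 125, 184), (15, 116, 194), (15, 118, 197), (14, 112, 203), (14, 121, 187), (15, 115, 193), (16, 108, 198), (15, 111, 197)]
206 [(10, 134, 131), (9, 135, 134), (13, 133, 167), (14, 137, 166), (13, 131, 167), (13, 134, 164), (13, 138, 163), (14, 137, 166), (13, 137, 166), (14, 134, 167)]
```

>>> drive_tool(increments=[{"grip":1,"tx":0.02,"ty":0,"tz":0,"turn":0},{"grip":1,"tx":0.04,"ty":0,"tz":0,"turn":0},{"grip":1,"tx":0.06,"ty":0,"tz":0,"turn":0},{"grip":1,"tx":0.08,"ty":0,"tz":0,"turn":0},{"grip":1,"tx":0.1,"ty":0,"tz":0,"turn":0},{"grip":1,"tx":0.115,"ty":0,"tz":0,"turn":0},{"grip":1,"tx":0.115,"ty":0,"tz":0,"turn":0},{"grip":1,"tx":0.115,"ty":0,"tz":0,"turn":0}], newtons=8)

```text
clock: 13.6
position: [0.6331, 0.0385, 0.0419]
ee_rot: [-0.005, -3.136, -0.005]
force: [0.1, 0.4, -4.2]
width: 0.391
```

```bash
cat > m.py <<'E'
from h import *
s=observe();print('tcp',np.round(s['position'],4),'tooly',R.from_rotvec(s['ee_rot']).as_matrix()[:,1].round(3).tolist(),'F',np.round(s['force'],1),round(s['width'],3))
import sys
c=np.array(eval(sys.argv[1]))
D={}
for n in("scene","side"):
    im=get_image(n);C=cam(n);cv2.imwrite(f"pics/m_{n}.png",im[...,::-1]);D[n]=(C,feats(im,C,c,int(sys.argv[2]) if len(sys.argv)>2 else 25));print(n,proj(C,[c]).round(),D[n][1])
r=[D[n][1]['red'] for n in D]
if all(r): print('lock',tri(D['scene'][0],r[0][0][0],D['side'][0],r[1][0][0]))
E
python3 m.py "[.672,.039,.05]"
```

```text
tcp [0.6331 0.0385 0.0419] tooly [0.003, 1.0, 0.003] F [ 0.1  0.4 -4.2] 0.391
scene [[336. 238.]] {'red': [([337.8, 236.7], [334, 233, 9, 8, 52])], 'grey': [([340.1, 216.8], [338, 213, 6, 10, 45]), ([321.3, 224.5], [316, 220, 10, 10, 55]), ([340.7, 248.7], [337, 246, 8, 7, 33])]}
side [[270. 190.]] {'red': [([267.1, 186.6], [265, 184, 5, 6, 27])], 'grey': [([276.9, 177.6], [264, 172, 24, 17, 247])]}
lock (array([0.68090801, 0.0391418 , 0.06469976]), [np.float64(0.0015751049449185546), np.float64(0.0015751049449184904)])
```

>>> drive_tool(increments=[{"grip":0.1,"tx":0,"ty":0,"tz":0,"turn":0},{"grip":-0.3,"tx":0,"ty":0,"tz":0,"turn":0},{"grip":-0.6,"tx":0,"ty":0,"tz":0,"turn":0},{"grip":-1,"tx":0,"ty":0,"tz":0,"turn":0},{"grip":-1,"tx":0,"ty":0,"tz":0,"turn":0}])

```text
clock: 14.2
position: [0.633, 0.0386, 0.0423]
ee_rot: [-0.004, -3.137, -0.005]
force: [-0.4, -0.7, 0.1]
width: 0.745
```

```bash
python3 m.py "[.672,.039,.05]"
```

```text
tcp [0.633  0.0386 0.0423] tooly [0.003, 1.0, 0.003] F [-0.4 -0.7  0.1] 0.745
scene [[336. 238.]] {'red': [([338.6, 240.5], [335, 237, 8, 8, 50])], 'grey': [([344.7, 216.7], [343, 213, 5, 10, 38]), ([315.9, 226.7], [311, 222, 9, 10, 51]), ([340.6, 251.6], [337, 249, 8, 6, 32])]}
side [[270. 190.]] {'red': [([265.6, 189.1], [264, 186, 4, 7, 25])], 'grey': [([276.9, 178.6], [264, 171, 24, 21, 275])]}
lock (array([0.68659393, 0.03880655, 0.0549078 ]), [np.float64(0.0016569236513878246), np.float64(0.0016569236513878064)])
```

>>> drive_tool(increments=[{"grip":-1,"tx":0.034,"ty":0,"tz":0,"turn":0},{"grip":-1,"tx":0.034,"ty":0,"tz":-0.03,"turn":0},{"grip":-1,"tx":0.034,"ty":0,"tz":-0.044,"turn":0},{"grip":-1,"tx":0.034,"ty":0,"tz":-0.044,"turn":0},{"grip":1,"tx":0.034,"ty":0,"tz":-0.044,"turn":0},{"grip":1,"tx":0.034,"ty":0,"tz":-0.044,"turn":0},{"grip":1,"tx":0.034,"ty":0,"tz":-0.044,"turn":0},{"grip":1,"tx":0.034,"ty":0,"tz":-0.044,"turn":0},{"grip":1,"tx":0.034,"ty":0,"tz":-0.044,"turn":0},{"grip":1,"tx":0.034,"ty":0,"tz":-0.044,"turn":0},{"grip":1,"tx":0.034,"ty":0,"tz":-0.044,"turn":0},{"grip":1,"tx":0.034,"ty":0,"tz":-0.044,"turn":0},{"grip":1,"tx":0.034,"ty":0,"tz":-0.044,"turn":0},{"grip":1,"tx":0.034,"ty":0,"tz":-0.044,"turn":0}], newtons=45)

```text
clock: 15.7
position: [0.6466, 0.0387, 0.0246]
ee_rot: [-0.004, -3.136, -0.005]
force: [0.0, 0.6, 0.5]
width: 0.39
```

Lift ~1 mm and draw back in small steps.

>>> drive_tool(increments=[{"grip":1,"tx":0,"ty":0,"tz":0.004,"turn":0},{"grip":1,"tx":0,"ty":0,"tz":0.004,"turn":0},{"grip":1,"tx":-0.015,"ty":0,"tz":0.004,"turn":0},{"grip":1,"tx":-0.03,"ty":0,"tz":0.004,"turn":0},{"grip":1,"tx":-0.045,"ty":0,"tz":0.004,"turn":0},{"grip":1,"tx":-0.06,"ty":0,"tz":0.004,"turn":0},{"grip":1,"tx":-0.075,"ty":0,"tz":0.004,"turn":0},{"grip":1,"tx":-0.09,"ty":0,"tz":0.004,"turn":0},{"grip":1,"tx":-0.1,"ty":0,"tz":0.004,"turn":0},{"grip":1,"tx":-0.1,"ty":0,"tz":0.004,"turn":0}])

```text
clock: 16.7
position: [0.6062, 0.0387, 0.0264]
ee_rot: [-0.004, -3.137, -0.005]
force: [1.1, -0.4, -6.2]
width: 0.392
```

```bash
python3 m.py "[.655,.039,.04]"; python3 - <<'E'
from h import *
for n in("scene","side"):
    im=cv2.imread(f"pics/m_{n}.png")[...,::-1].copy();C=cam(n);H=hsv(im)
    P=[[x,.0386,.024] for x in np.arange(.64,.69,.005)]
    print(n,[tuple(H[int(round(q[1])),int(round(q[0]))].tolist()) for q in proj(C,P)])
E
```

```text
tcp [0.6062 0.0387 0.0264] tooly [0.003, 1.0, 0.003] F [ 1.1 -0.4 -6.2] 0.392
scene [[333. 237.]] {'red': [([331.4, 230.3], [328, 227, 8, 8, 47])], 'grey': [([335.2, 214.0], [333, 211, 5, 9, 33]), ([317.0, 222.3], [313, 218, 8, 10, 52]), ([336.2, 244.1], [332, 241, 9, 8, 46])]}
side [[276. 193.]] {'red': [([277.5, 189.1], [276, 187, 4, 6, 21])], 'grey': [([285.3, 182.4], [273, 176, 24, 18, 242]), ([271.2, 195.7], [270, 195, 4, 2, 6])]}
lock (array([0.64635315, 0.03905415, 0.05665412]), [np.float64(0.0012410118648036276), np.float64(0.001241011864803798)])
scene [(140, 27, 28), (150, 28, 27), (19, 170, 87), (21, 144, 236), (17, 29, 220), (11, 16, 229), (11, 12, 225), (9, 13, 197), (12, 30, 145), (15, 88, 151)]
side [(6, 88, 55), (12, 96, 53), (11, 73, 49), (7, 82, 56), (20, 156, 191), (18, 55, 191), (18, 59, 212), (18, 51, 207), (10, 128, 131), (10, 137, 125)]
```

>>> drive_tool(increments=[{"grip":1,"tx":-0.02,"ty":0,"tz":0,"turn":0},{"grip":1,"tx":-0.04,"ty":0,"tz":0,"turn":0},{"grip":1,"tx":-0.06,"ty":0,"tz":0,"turn":0},{"grip":1,"tx":-0.08,"ty":0,"tz":0,"turn":0},{"grip":1,"tx":-0.1,"ty":0,"tz":0,"turn":0},{"grip":1,"tx":-0.1,"ty":0,"tz":0,"turn":0}])

```text
clock: 17.4
position: [0.5653, 0.0386, 0.0264]
ee_rot: [-0.004, -3.136, -0.005]
force: [2.3, 0.3, -5.0]
width: 0.391
```

```bash
cat > b.py <<'E'
from h import *
import sys
y0=float(sys.argv[1])
for n in("scene","side"):
    im=cv2.imread(f"pics/m_{n}.png")[...,::-1].copy();C=cam(n);H=hsv(im)
    P=[[x,y0,.024] for x in np.arange(.53,.69,.008)]
    print(n,[(round(p[0],3),)+tuple(H[int(round(q[1])),int(round(q[0]))].tolist()) for p,q in zip(P,proj(C,P))])
E
python3 m.py "[.655,.039,.025]" 35;python3 b.py .0386
python3 - <<'E'
from h import *
print(tri(cam("scene"),(336.2,244.1),cam("side"),(271.2,195.7)))
E
```

```text
tcp [0.5653 0.0386 0.0264] tooly [0.003, 1.0, 0.003] F [ 2.3  0.3 -5. ] 0.391
scene [[333. 240.]] {'red': [([324.1, 220.7], [321, 217, 8, 8, 43])], 'grey': [([328.1, 206.7], [326, 205, 5, 6, 18]), ([297.6, 211.4], [297, 208, 4, 8, 14]), ([309.8, 212.8], [305, 208, 9, 11, 63]), ([299.0, 219.4], [297, 219, 5, 2, 5]), ([336.0, 244.2], [332, 241, 9, 8, 45])]}
side [[276. 197.]] {'red': [([289.5, 190.0], [288, 188, 4, 5, 20])], 'grey': [([293.5, 163.0], [293, 162, 2, 3, 6]), ([306.7, 162.9], [305, 162, 4, 3, 9]), ([298.1, 182.6], [286, 177, 24, 17, 242]), ([271.2, 195.7], [270, 195, 4, 2, 6])]}
lock (array([0.60525651, 0.03940453, 0.05577384]), [np.float64(0.0019003572115509869), np.float64(0.0019003572115509427)])
scene [(np.float64(0.53), 19, 30, 162), (np.float64(0.538), 18, 41, 150), (np.float64(0.546), 20, 118, 123), (np.float64(0.554), 20, 156, 149), (np.float64(0.562), 20, 169, 171), (np.float64(0.57), 21, 166, 177), (np.float64(0.578), 12, 167, 87), (np.float64(0.586), 1, 154, 71), (np.float64(0.594), 171, 56, 32), (np.float64(0.602), 100, 38, 20), (np.float64(0.61), 20, 171, 154)
[... 420 characters left out ...]
np.float64(0.554), 19, 174, 119), (np.float64(0.562), 18, 173, 121), (np.float64(0.57), 19, 160, 158), (np.float64(0.578), 20, 174, 170), (np.float64(0.586), 20, 175, 168), (np.float64(0.594), 19, 175, 146), (np.float64(0.602), 9, 125, 49), (np.float64(0.61), 10, 105, 51), (np.float64(0.618), 5, 83, 55), (np.float64(0.626), 21, 163, 234), (np.float64(0.634), 21, 168, 220), (np.float64(0.642), 21, 163, 211), (np.float64(0.65), 21, 171, 198), (np.float64(0.658), 22, 162, 239), (np.float64(0.666), 17, 56, 192), (np.float64(0.674), 18, 52, 207), (np.float64(0.682), 10, 129, 130)]
(array([0.67208095, 0.03798384, 0.02817812]), [np.float64(0.0016880285828712537), np.float64(0.0016880285828710883)])
```

>>> drive_tool(increments=[{"grip":1,"tx":-0.02,"ty":0,"tz":0,"turn":0},{"grip":1,"tx":-0.04,"ty":0,"tz":0,"turn":0},{"grip":1,"tx":-0.06,"ty":0,"tz":0,"turn":0},{"grip":1,"tx":-0.08,"ty":0,"tz":0,"turn":0},{"grip":1,"tx":-0.1,"ty":0,"tz":0,"turn":0},{"grip":1,"tx":-0.12,"ty":0,"tz":0,"turn":0},{"grip":1,"tx":-0.14,"ty":0,"tz":0,"turn":0},{"grip":1,"tx":-0.16,"ty":0,"tz":0,"turn":0},{"grip":1,"tx":-0.18,"ty":0,"tz":0,"turn":0},{"grip":1,"tx":-0.192,"ty":0,"tz":0,"turn":0},{"grip":1,"tx":-0.192,"ty":0,"tz":-0.003,"turn":0},{"grip":1,"tx":-0.192,"ty":0,"tz":-0.004,"turn":0},{"grip":1,"tx":-0.192,"ty":0,"tz":-0.004,"turn":0}])

```text
clock: 18.8
position: [0.4903, 0.0386, 0.0248]
ee_rot: [-0.005, -3.137, -0.005]
force: [2.4, -0.2, -3.8]
width: 0.388
```

```bash
python3 m.py "[.6,.039,.025]" 45
```

```text
tcp [0.4903 0.0386 0.0248] tooly [0.003, 1.0, 0.003] F [ 2.4 -0.2 -3.8] 0.388
scene [[323. 227.]] {'red': [([311.5, 204.8], [308, 202, 8, 7, 38])], 'grey': [([313.8, 187.2], [307, 182, 11, 15, 64]), ([282.9, 193.4], [278, 189, 9, 10, 37]), ([298.5, 196.9], [295, 193, 7, 10, 55]), ([322.0, 210.1], [319, 209, 7, 3, 7]), ([303.5, 217.5], [302, 217, 4, 2, 4]), ([298.5, 219.5], [297, 219, 4, 2, 4]), ([335.8, 244.4], [332, 241, 8, 8, 43])]}
side [[292. 198.]] {'red': [([312.2, 191.1], [310, 188, 5, 7, 26])], 'grey': [([317.2, 159.0], [316, 152, 3, 14, 35]), ([330.7, 158.3], [329, 152, 4, 14, 46]), ([334.7, 159.5], [334, 158, 2, 4, 6]), ([322.3, 184.4], [310, 178, 24, 18, 238]), ([271.0, 196.2], [269, 195, 5, 4, 12])]}
lock (array([0.52990119, 0.03836673, 0.05428244]), [np.float64(0.0013204018543905363), np.float64(0.0013204018543906846)])
```

>>> drive_tool(increments=[{"grip":1,"tx":0,"ty":0,"tz":-0.003,"turn":0},{"grip":1,"tx":0,"ty":0,"tz":-0.003,"turn":0},{"grip":0,"tx":0,"ty":0,"tz":-0.003,"turn":0},{"grip":-0.5,"tx":0,"ty":0,"tz":-0.003,"turn":0},{"grip":-1,"tx":0,"ty":0,"tz":-0.003,"turn":0},{"grip":-1,"tx":0,"ty":0,"tz":-0.003,"turn":0},{"grip":-1,"tx":0,"ty":0,"tz":-0.003,"turn":0},{"grip":-1,"tx":0,"ty":0,"tz":0.1,"turn":0},{"grip":-1,"tx":0,"ty":0,"tz":0.22,"turn":0},{"grip":-1,"tx":0.1,"ty":0,"tz":0.34,"turn":0},{"grip":-1,"tx":0.22,"ty":0,"tz":0.45,"turn":0},{"grip":-1,"tx":0.33,"ty":0,"tz":0.48,"turn":0},{"grip":-1,"tx":0.33,"ty":0,"tz":0.48,"turn":0},{"grip":-1,"tx":0.33,"ty":0,"tz":0.48,"turn":0}])

```text
clock: 20.3
position: [0.6251, 0.0386, 0.2178]
ee_rot: [-0.005, -3.14, -0.005]
force: [0.4, 0.6, -1.0]
width: 1.001
```

```bash
python3 m.py "[.6,.039,.025]" 45 | grep -E "tcp|lock"; python3 - <<'E'
from h import *
im=get_image("wrist");cv2.imwrite("pics/n1.png",im[...,::-1]);C=cam("wrist");H=hsv(im)
b=(H[...,0]>102)&(H[...,0]<118)&(H[...,1]>120)&(H[...,2]>60)
for c in blobs(b,3):
    x,y,w,h=cv2.boundingRect(c);print('blue',x,y,w,h)
print('prj nose .538',proj(C,[[.538,.0386,.019],[.538,.0386,.037],[.535,.0,.019],[.535,.07,.019],[.535,-.06,.019],[.6,.0386,.024]]).round(1).tolist())
for yy in(-.06,-.03,0,.065,.08):
    xs=np.arange(.50,.56,.0005);q=proj(C,[[x,yy,.019] for x in xs]);v=[b[int(round(t[1])),int(round(t[0]))] if 0<=t[0]<639.5 and 0<=t[1]<399 else False for t in q]
    if any(v): print(yy,xs[v].min().round(4),xs[v].max().round(4))
for yy in(.031,.0386,.046):
    xs=np.arange(.515,.57,.003);q=proj(C,[[x,yy,.024] for x in xs]);print(yy,[(round(x,3),)+tuple(H[int(round(t[1])),int(round(t[0]))].tolist()) for x,t in zip(xs,q)])
red=((H[...,0]<7)|(H[...,0]>173))&(H[...,1]>160)&(H[...,2]>80)
for c in blobs(red,2): 
    r=cv2.boundingRect(c);print('red',r,onplane(C,[(r[0]+r[2]/2,r[1]),(r[0]+r[2]/2,r[1]+r[3])],.058).round(4).tolist())
E
```

```text
tcp [0.6251 0.0386 0.2178] tooly [0.003, 1.0, 0.003] F [ 0.4  0.6 -1. ] 1.001
lock (array([0.52933456, 0.03822345, 0.05351517]), [np.float64(0.0024710253205359797), np.float64(0.002471025320535787)])
blue 0 40 58 81
blue 194 63 108 25
blue 338 64 26 24
prj nose .538 [[319.1, 91.3], [319.0, 90.3], [281.1, 88.3], [349.9, 88.1], [222.0, 88.3], [319.3, 152.7]]
-0.06 0.5105 0.534
-0.03 0.5105 0.534
0 0.5115 0.534
0.065 0.5115 0.534
0.08 0.512 0.534
0.031 [(np.float64(0.515), 16, 187, 101), (np.float64(0.518), 6, 164, 73), (np.float64(0.521), 3, 236, 244), (np.float64(0.524), 3, 239, 252), (np.float64(0.527), 3, 237, 251), (np.float64(0.53), 4, 248, 251), (np.float64(0.533), 3, 239, 251), (np.float64(0.536), 3, 217, 186), (np.float64(0.539), 16, 200, 111), (np.float64(0.542), 29, 255, 255), (np.float64(0.545), 29, 255, 255), (np.float64(0.548), 29, 255, 255), (np.float64(0.551), 27, 255, 254), (np.float64(0.554), 29, 255, 255), (np.float64(0.557), 28, 255, 255), (np.float64(0.56), 29, 255, 255), (np.float64(0.563), 29, 255, 255), (np.float64(0.566), 29, 255, 255), (np.float64(0.569), 29, 2
[... 707 characters left out ...]
, 103), (np.float64(0.518), 6, 187, 82), (np.float64(0.521), 3, 234, 254), (np.float64(0.524), 4, 236, 254), (np.float64(0.527), 3, 234, 254), (np.float64(0.53), 3, 238, 254), (np.float64(0.533), 4, 242, 254), (np.float64(0.536), 3, 217, 189), (np.float64(0.539), 16, 194, 112), (np.float64(0.542), 28, 255, 254), (np.float64(0.545), 29, 255, 255), (np.float64(0.548), 29, 255, 255), (np.float64(0.551), 28, 255, 254), (np.float64(0.554), 29, 255, 255), (np.float64(0.557), 27, 255, 254), (np.float64(0.56), 29, 255, 255), (np.float64(0.563), 29, 255, 255), (np.float64(0.566), 28, 255, 255), (np.float64(0.569), 29, 255, 255)]
red (308, 70, 24, 21) [[0.5216, 0.0395, 0.058], [0.5397, 0.0395, 0.058]]
```

>>> drive_tool(increments=[{"grip":-1,"tx":-0.12,"ty":0,"tz":-0.02,"turn":0},{"grip":-1,"tx":-0.24,"ty":0,"tz":-0.1,"turn":0},{"grip":-1,"tx":-0.338,"ty":0,"tz":-0.2,"turn":0},{"grip":-1,"tx":-0.338,"ty":0,"tz":-0.3,"turn":0},{"grip":-1,"tx":-0.338,"ty":0,"tz":-0.4,"turn":0},{"grip":-1,"tx":-0.338,"ty":0,"tz":-0.46,"turn":0},{"grip":-1,"tx":-0.338,"ty":0,"tz":-0.483,"turn":0},{"grip":-1,"tx":-0.338,"ty":0,"tz":-0.483,"turn":0},{"grip":1,"tx":-0.338,"ty":0,"tz":-0.483,"turn":0},{"grip":1,"tx":-0.338,"ty":0,"tz":-0.483,"turn":0},{"grip":1,"tx":-0.338,"ty":0,"tz":-0.483,"turn":0},{"grip":1,"tx":-0.338,"ty":0,"tz":-0.483,"turn":0},{"grip":1,"tx":-0.338,"ty":0,"tz":-0.483,"turn":0},{"grip":1,"tx":-0.338,"ty":0,"tz":-0.483,"turn":0},{"grip":1,"tx":-0.338,"ty":0,"tz":-0.483,"turn":0},{"grip":1,"tx":-0.338,"ty":0,"tz":-0.483,"turn":0},{"grip":1,"tx":-0.338,"ty":0,"tz":-0.483,"turn":0}])

```text
clock: 22.15
position: [0.4856, 0.0386, 0.0225]
ee_rot: [-0.005, -3.135, -0.005]
force: [-0.2, 0.2, 1.0]
width: 0.392
```

>>> drive_tool(increments=[{"grip":1,"tx":0,"ty":0,"tz":0.003,"turn":0},{"grip":1,"tx":-0.007,"ty":0,"tz":0.003,"turn":0},{"grip":1,"tx":-0.014,"ty":0,"tz":0.003,"turn":0},{"grip":1,"tx":-0.014,"ty":0,"tz":0.003,"turn":0},{"grip":1,"tx":-0.014,"ty":0,"tz":0,"turn":0},{"grip":1,"tx":-0.014,"ty":0,"tz":0,"turn":0}])

```text
clock: 22.75
position: [0.4803, 0.0386, 0.0226]
ee_rot: [-0.005, -3.135, -0.005]
force: [2.9, -0.6, -4.8]
width: 0.388
```

>>> drive_tool(increments=[{"grip":1,"tx":0,"ty":0,"tz":-0.003,"turn":0},{"grip":1,"tx":0,"ty":0,"tz":-0.003,"turn":0},{"grip":0,"tx":0,"ty":0,"tz":-0.003,"turn":0},{"grip":-0.5,"tx":0,"ty":0,"tz":-0.003,"turn":0},{"grip":-1,"tx":0,"ty":0,"tz":-0.003,"turn":0},{"grip":-1,"tx":0,"ty":0,"tz":-0.003,"turn":0},{"grip":-1,"tx":0,"ty":0,"tz":-0.003,"turn":0},{"grip":-1,"tx":0,"ty":0,"tz":0.1,"turn":0},{"grip":-1,"tx":0,"ty":0,"tz":0.22,"turn":0},{"grip":-1,"tx":0.1,"ty":0,"tz":0.34,"turn":0},{"grip":-1,"tx":0.22,"ty":0,"tz":0.45,"turn":0},{"grip":-1,"tx":0.33,"ty":0,"tz":0.48,"turn":0},{"grip":-1,"tx":0.35,"ty":0,"tz":0.48,"turn":0},{"grip":-1,"tx":0.35,"ty":0,"tz":0.48,"turn":0}])

```text
clock: 24.15
position: [0.6239, 0.0385, 0.2155]
ee_rot: [-0.005, -3.139, -0.005]
force: [-0.4, -0.6, 0.2]
width: 1.0
```

```bash
cat > n.py <<'E'
from h import *
im=get_image("wrist");cv2.imwrite("pics/n2.png",im[...,::-1]);C=cam("wrist");H=hsv(im);print(observe()['position'].round(4))
b=(H[...,0]>102)&(H[...,0]<118)&(H[...,1]>100)&(H[...,2]>60)
def line(yy,z,M,lo,hi):
    xs=np.arange(lo,hi,.0005);q=proj(C,[[x,yy,z] for x in xs]).astype(np.float32)
    v=cv2.remap(M.astype(np.float32),q[:,:1],q[:,1:],cv2.INTER_LINEAR)[:,0];return xs,v
for yy in(-.03,0,.07): 
    xs,v=line(yy,.019,b,.49,.56);print('strip',yy,xs[v>.5].min().round(4),xs[v>.5].max().round(4))
yel=(H[...,0]>18)&(H[...,0]<34)&(H[...,1]>120)&(H[...,2]>160)
for yy in(.03,.0386,.047):
    xs,v=line(yy,.024,yel,.51,.6);g=xs[v<.5];print('blade starts',yy,g.max().round(4) if len(g) else None)
red=((H[...,0]<7)|(H[...,0]>173))&(H[...,1]>160)&(H[...,2]>80)
c=blobs(red)[0];r=cv2.minAreaRect(c);B=cv2.boundingRect(c);print('red',r,onplane(C,[(B[0]+B[2]/2,B[1]),(B[0]+B[2]/2,B[1]+B[3])],.058).round(4).tolist())
E
python3 n.py; python3 m.py "[.6,.039,.025]" 45
```

```text
[0.6213 0.0385 0.2143]
strip -0.03 0.5085 0.532
strip 0 0.5085 0.532
strip 0.07 0.509 0.532
blade starts 0.03 0.5315
blade starts 0.0386 0.5315
blade starts 0.047 0.5315
red ((320.0, 71.0), (20.0, 24.0), 90.0) [[0.5148, 0.04, 0.058], [0.5326, 0.04, 0.058]]
tcp [0.6213 0.0385 0.2143] tooly [0.003, 1.0, 0.003] F [ 0.  -0.  -0.2] 0.998
scene [[323. 227.]] {'red': [([310.7, 203.6], [308, 200, 7, 8, 39])], 'grey': [([311.4, 182.4], [309, 182, 5, 2, 8]), ([319.0, 205.0], [317, 204, 5, 3, 5]), ([295.5, 213.5], [294, 213, 4, 2, 4]), ([290.5, 215.5], [289, 215, 4, 2, 4]), ([282.5, 218.6], [278, 217, 10, 4, 10]), ([303.5, 217.5], [302, 217, 4, 2, 4]), ([298.5, 219.5], [297, 219, 4, 2, 4]), ([290.5, 222.5], [289, 222, 4, 2, 4]), ([284.0, 225.0], [281, 224, 7, 3, 7]), ([335.9, 244.5], [332, 241, 8, 8, 42])]}
side [[292. 198.]] {'red': [([313.5, 191.8], [312, 189, 5, 6, 23])], 'grey': [([270.0, 196.8], [269, 196, 3, 3, 6])]}
lock (array([0.52461555, 0.03930531, 0.05312927]), [np.float64(0.0023902997467302174), np.float64(0.002390299746730227)])
```

>>> drive_tool(increments=[{"grip":1,"tx":-0.1,"ty":0,"tz":-0.03,"turn":0},{"grip":1,"tx":-0.2,"ty":0,"tz":-0.1,"turn":0},{"grip":1,"tx":-0.231,"ty":0,"tz":-0.18,"turn":0},{"grip":1,"tx":-0.231,"ty":0,"tz":-0.18,"turn":0},{"grip":1,"tx":-0.231,"ty":0,"tz":-0.18,"turn":0},{"grip":1,"tx":-0.231,"ty":0,"tz":-0.18,"turn":0},{"grip":1,"tx":-0.231,"ty":0,"tz":-0.18,"turn":0},{"grip":1,"tx":-0.231,"ty":0,"tz":-0.18,"turn":0}], newtons=20)

```text
clock: 25.1
position: [0.5278, 0.0386, 0.1424]
ee_rot: [-0.005, -3.135, -0.005]
force: [0.2, -1.1, 0.6]
width: 0.353
```

>>> drive_tool(increments=[{"grip":1,"tx":0.004,"ty":0,"tz":0,"turn":0},{"grip":1,"tx":0.004,"ty":0,"tz":0,"turn":0},{"grip":1,"tx":0.004,"ty":0,"tz":0,"turn":0},{"grip":1,"tx":0.004,"ty":0,"tz":0,"turn":0},{"grip":1,"tx":0.004,"ty":0,"tz":-0.06,"turn":0},{"grip":1,"tx":0.004,"ty":0,"tz":-0.12,"turn":0},{"grip":1,"tx":0.004,"ty":0,"tz":-0.17,"turn":0},{"grip":1,"tx":0.004,"ty":0,"tz":-0.19,"turn":0},{"grip":1,"tx":0.004,"ty":0,"tz":-0.19,"turn":0},{"grip":1,"tx":0.004,"ty":0,"tz":-0.19,"turn":0}])

```text
clock: 26.1
position: [0.5298, 0.0386, 0.067]
ee_rot: [-0.005, -3.135, -0.005]
force: [-0.2, 0.0, 0.3]
width: 0.004
```

Closed, above the lock. Press down slowly to z ≈ 0.049.

>>> drive_tool(increments=[{"grip":1,"tx":0,"ty":0,"tz":-0.012,"turn":0},{"grip":1,"tx":0,"ty":0,"tz":-0.02,"turn":0},{"grip":1,"tx":0,"ty":0,"tz":-0.028,"turn":0},{"grip":1,"tx":0,"ty":0,"tz":-0.036,"turn":0},{"grip":1,"tx":0,"ty":0,"tz":-0.042,"turn":0},{"grip":1,"tx":0,"ty":0,"tz":-0.045,"turn":0},{"grip":1,"tx":0,"ty":0,"tz":-0.045,"turn":0}])

```text
clock: 26.8
position: [0.5297, 0.0386, 0.0488]
ee_rot: [-0.005, -3.135, -0.005]
force: [-0.9, -0.0, -0.4]
width: 0.007
```

>>> drive_tool(increments=[{"grip":1,"tx":0,"ty":0,"tz":-0.003,"turn":0},{"grip":1,"tx":0,"ty":0,"tz":-0.005,"turn":0}])

```text
clock: 27.0
position: [0.5297, 0.0386, 0.0467]
ee_rot: [-0.005, -3.135, -0.005]
force: [-0.3, 0.8, 0.1]
width: 0.006
```

```bash
python3 m.py "[.6,.039,.025]" 45
```

```text
tcp [0.5297 0.0386 0.0467] tooly [0.003, 1.0, 0.003] F [-0.3  0.8  0.1] 0.006
scene [[323. 227.]] {'red': [([310.3, 205.2], [308, 203, 7, 5, 19])], 'grey': [([301.5, 182.3], [298, 182, 9, 2, 13]), ([329.4, 182.2], [328, 182, 4, 2, 5]), ([287.8, 195.5], [280, 187, 13, 15, 49]), ([312.5, 196.4], [305, 190, 15, 13, 99]), ([319.5, 204.8], [318, 204, 4, 2, 4]), ([335.9, 244.4], [332, 241, 8, 8, 41])]}
side [[292. 198.]] {'red': [([313.6, 191.4], [312, 189, 5, 6, 25])], 'grey': [([305.0, 155.9], [304, 152, 3, 7, 13]), ([318.3, 154.9], [317, 152, 4, 8, 26]), ([324.5, 154.7], [322, 152, 5, 8, 28]), ([311.5, 158.5], [311, 158, 2, 2, 4]), ([309.6, 177.1], [297, 171, 24, 17, 244]), ([270.0, 196.6], [269, 195, 3, 4, 7])]}
lock (array([0.52619808, 0.03567993, 0.05141229]), [np.float64(0.0005533411416023368), np.float64(0.0005533411416024492)])
```

```bash
python3 - <<'E'
from h import *
s=observe();o=np.array([.487,.0386,.019]);print(s['joints'].round(3) if hasattr(s['joints'],'round') else '')
for n in("scene","side"):
    C=cam(n);f=lambda *p:proj(C,[o+np.array(p)/1000])[0].round(1).tolist()
    print(n,'tcp',proj(C,[s['position']])[0].round(1),'topup corners',f(30.5,10,39),f(46.5,10,39),f(46.5,-10,39),'down',f(30.5,10,31),f(46.5,10,31),'bottom up/down',f(46.5,10,28),f(46.5,10,20))
    for k in("m_",): 
        im=cv2.imread(f"pics/{k}{n}.png")[...,::-1].copy();x,y=proj(C,[s['position']])[0].astype(int)
        for r in range(y-14,y+14,2): print(r,[tuple(im[r,c].tolist()) for c in range(x-14,x+15,4)])
E
```

```text
[-0.239  0.478  0.093  1.973 -0.073  0.699  1.467]
scene tcp [311.9 206.9] topup corners [312.9, 200.5] [315.4, 203.8] [309.4, 206.1] down [312.9, 202.4] [315.4, 205.7] bottom up/down [315.4, 206.5] [315.4, 208.3]
192 [(107, 91, 66), (79, 77, 76), (114, 107, 97), (49, 50, 47), (60, 59, 56), (154, 145, 134), (143, 94, 71), (146, 96, 72)]
194 [(89, 85, 84), (121, 102, 62), (160, 142, 105), (116, 109, 101), (109, 102, 95), (162, 155, 143), (145, 95, 72), (143, 94, 69)]
196 [(119, 96, 58), (160, 127, 60), (165, 144, 104), (162, 153, 141), (111, 105, 96), (162, 154, 141), (146, 98, 72), (150, 98, 71)]
198 [(110, 89, 42), (158, 127, 61), (174, 143, 80), (161, 154, 140), (106, 101, 94), (162, 153, 141), (154, 102, 75), (156, 104, 75)]
200 [(98, 78, 56), (164, 129, 56), (177, 142, 64), (160, 153, 140), (107, 102, 94), (194, 170, 144), (153, 100, 74), (157, 104, 78)]
202 [(142, 114, 86), (145, 116, 55), (176, 138, 59), (156, 121, 109), (111, 99, 92), (234, 200, 156), (177, 124, 90), (155, 103, 77)]
204 [(147, 119, 89), (112, 90, 46), (176, 141, 63), (155, 48, 43), (132, 63, 58), (174, 144, 10
[... 2247 characters left out ...]
163, 126, 50), (211, 169, 73), (204, 170, 96)]
196 [(227, 185, 104), (172, 135, 79), (164, 127, 76), (131, 102, 70), (55, 40, 29), (166, 127, 51), (209, 166, 67), (211, 167, 72)]
198 [(240, 197, 88), (156, 119, 45), (177, 139, 58), (192, 151, 64), (54, 40, 27), (166, 127, 53), (173, 139, 73), (180, 144, 72)]
200 [(188, 148, 72), (148, 113, 62), (151, 116, 56), (147, 112, 49), (55, 39, 30), (116, 85, 39), (167, 132, 61), (167, 131, 61)]
202 [(208, 170, 126), (134, 102, 74), (134, 105, 74), (116, 96, 83), (55, 58, 79), (83, 62, 48), (117, 89, 63), (68, 52, 42)]
204 [(217, 178, 132), (203, 165, 121), (142, 110, 79), (79, 84, 101), (57, 72, 112), (137, 109, 81), (219, 181, 134), (218, 180, 136)]
```

>>> drive_tool(increments=[{"grip":1,"tx":0,"ty":0,"tz":-0.005,"turn":0},{"grip":1,"tx":0,"ty":0,"tz":-0.01,"turn":0},{"grip":1,"tx":0,"ty":0,"tz":-0.01,"turn":0}])

```text
clock: 27.4
position: [0.5294, 0.0386, 0.0424]
ee_rot: [-0.005, -3.134, -0.005]
force: [-0.1, 0.1, -0.4]
width: 0.003
```

```bash
python3 - <<'E'
from h import *
s=observe();print(s['position'],s['force'])
I={}
for n in("scene","side"):
    im=get_image(n);cv2.imwrite(f"pics/t_{n}.png",im[...,::-1]);C=cam(n);x,y=proj(C,[s['position']])[0].round().astype(int);print(n,x,y)
    H=hsv(im)
    for r in range(y-16,y+9):
        t=''
        for c in range(x-16,x+17):
            h,S,v=H[r,c].astype(int)
            t+='r' if (h<7 or h>173) and S>130 and v>80 else 'b' if 100<h<120 and S>80 else 'y' if 17<h<34 and S>120 and v>110 else 'k' if v<70 else 'G' if S<50 and v>100 else '.'
        print(r,t)
print(tri(cam("scene"),(312,203),cam("side"),(312.5,187.5)))
E
```

```text
[0.52944531 0.03856856 0.04241375] [-0.10806163  0.07670089 -0.4051262 ]
scene 312 208
192 .y...........kkkkkkk.GGG.........
193 ........GG...kkkkk.GGGGG.........
194 .......yy.G.kkk...GGGGGG.........
195 .....yyyy.GG.GGGGGGGGGG..........
196 ...yyyyyy.GGGGGGGGGGGGG..........
197 .yyyyyyyy.GGGGGGGGGGGGG..........
198 ..yyyyyyy.GGGGGGGGGGGGG..........
199 ..yyyyyyyy.GGGGGGGGGGGG..........
200 ...yyyyyyy.GGGGGGGGGGG...........
201 ...yyyyyyyy.GGGGGGGGG............
202 ....yyyyyyy.GGGGGGGG.............
203 .....y.yyyy...GGGGGG.............
204 .....yyyyyy.rr...........G.......
205 ......yyyyy.rrrr.rrr..GGGbb......
206 ......yyyyy.rrrrr.rr..bbbbbb.....
207 .......yyyyk.rrkkkkkkbbbbbbbb....
208 ........yy.kkkkkkkkkkbbbbbbbbb...
209 ........kkkkkkkkkkkkbbbbbbbbbG...
210 .........kkkkkkkkkkkbbbbbbbGG....
211 ......GGbbkkkkkkkkkkkkbbGG.......
212 ...GG.bbbbbkkkkkkk.yy.G..........
213 .G.bbbbbbbbbkkk.yyyyyy...........
214 .bbbbbbbbbbbk.yyyyyyyyy..........
215 bbbbbbbbbbbbbGyyyyyyyyyy.........
216 bbbbbbbbbbbGG.yyyyyyyyyyy........
side 313 194
178 .GGGGGGGGGGGGGGGGGGG..GG.........
179 .GGGGGGG
[... 317 characters left out ...]
yyyyyyyyyyyy
188 ....................yyyyyyyyyyyyy
189 ...............rrrr.yyyyy..yyyy.y
190 ...............rrrr.yyyy.yyyyyyy.
191 ...............rrrrryyyyyyyyyyyyy
192 ...............rrrr.yyy.yyyyyyyyy
193 ...............rrrr.yyy.yyyyyyyyy
194 ...............rrrr.yyy.yyyy.yyyy
195 ...............kkkkkyyy.yyyyyyyyy
196 yyyyyyyyy......kkkkkyyy.yyyyyyyyy
197 yyyyyyyyyyyyyy.kkkkkyyyyyyyyyyyyy
198 yyyyyyyyyyyyyy.kkkkkyyyyyyyyyyy.y
199 yyyyyyyyyyyyyy.kkkkkyyyyyyyyyyyyy
200 yyyyyyyyyyyyyy.kkkkk.yyyyyyyyyyyy
201 ..............kkkkkkkkk......yyyy
202 ..............bbb..........kkkkkk
(array([0.53088054, 0.03761586, 0.06555171]), [np.float64(0.0012241528189822176), np.float64(0.0012241528189821569)])
```

>>> drive_tool(increments=[{"grip":1,"tx":0,"ty":0,"tz":-0.006,"turn":0},{"grip":1,"tx":0,"ty":0,"tz":-0.012,"turn":0},{"grip":1,"tx":0,"ty":0,"tz":-0.015,"turn":0}])

```text
clock: 27.8
position: [0.5295, 0.0386, 0.0364]
ee_rot: [-0.005, -3.135, -0.005]
force: [0.3, 0.1, 2.3]
width: 0.001
```

>>> drive_tool(increments=[{"grip":1,"tx":0,"ty":0,"tz":-0.004,"turn":0},{"grip":1,"tx":0,"ty":0,"tz":-0.008,"turn":0}])

```text
clock: 28.0
position: [0.5296, 0.0386, 0.0331]
ee_rot: [-0.005, -3.135, -0.005]
force: [-0.3, 0.1, 3.2]
width: 0.002
```

>>> drive_tool(increments=[{"grip":1,"tx":0,"ty":0,"tz":-0.004,"turn":0},{"grip":1,"tx":0,"ty":0,"tz":-0.007,"turn":0},{"grip":1,"tx":0,"ty":0,"tz":-0.009,"turn":0}])

```text
clock: 28.3
position: [0.5298, 0.0386, 0.0298]
ee_rot: [-0.005, -3.135, -0.005]
force: [-0.9, -0.5, 8.3]
width: 0.005
```

>>> drive_tool(increments=[{"grip":1,"tx":0,"ty":0,"tz":-0.003,"turn":0},{"grip":1,"tx":0,"ty":0,"tz":-0.005,"turn":0}])

```text
clock: 28.5
position: [0.53, 0.0385, 0.028]
ee_rot: [-0.005, -3.136, -0.005]
force: [-2.1, -0.7, 11.4]
width: 0.006
```

>>> drive_tool(increments=[{"grip":1,"tx":0,"ty":0,"tz":-0.004,"turn":0},{"grip":1,"tx":0,"ty":0,"tz":-0.006,"turn":0},{"grip":1,"tx":0,"ty":0,"tz":-0.006,"turn":0}])

```text
clock: 28.8
position: [0.5307, 0.0386, 0.0272]
ee_rot: [-0.006, -3.137, -0.006]
force: [-6.1, -0.9, 25.6]
width: 0.006
```

```bash
python3 - <<'E'
from h import *
s=observe();print(s['position'],s['force'])
for n in("scene","side"):
    im=get_image(n);C=cam(n);x,y=proj(C,[s['position']])[0].round().astype(int);H=hsv(im);print(n,x,y)
    for r in range(y-14,y+5):
        t=''
        for c in range(x-12,x+13):
            h,S,v=H[r,c].astype(int)
            t+='r' if (h<7 or h>173) and S>130 and v>80 else 'b' if 100<h<120 and S>80 else 'y' if 17<h<34 and S>120 and v>110 else 'k' if v<70 else 'G' if S<50 and v>100 else '.'
        print(r,t)
E
```

```text
[0.53068617 0.0385563  0.02723407] [-6.08740387 -0.92905356 25.63709701]
scene 312 212
198 .........kk....GGGG......
199 ..yyy.GG..GGGGGGGGG......
200 yyyyy.GGGGGGGGGGGGG......
201 yyyyy.GGGGGGGGGGGGG......
202 yyyyy.GGGGGGGGGGGGG......
203 .y.yyy.GGGGGGGGGGGG......
204 .yyyyyyGGGGGGGGGGG...G...
205 ..yyyyy.GGGGGGGGGGGG.bbG.
206 ...yyyy..GGGGGGGGGbbbbbbG
207 ...yyyy....GGGGG.bbbbbbb.
208 ....yy.krr...G..kbbbbbbbb
209 ....kkkkkrr...kkkbbbbbbbb
210 .....kkkkkkkkkkkkbbbbbbG.
211 ..GGbbkkkkkkkkkkkkbbGG...
212 G.bbbbbkkkkkkk.yy.G......
213 bbbbbbbbkkk.yyyyyy.......
214 bbbbbbbbk.yyyyyyyyy......
215 bbbbbbbbb.yyyyyyyyyy.....
216 bbbbbbbGG..yyyyyyyyyy....
side 312 198
184 GGGGGGGGGGGGGGGGGGGGG.k..
185 .GGGGGGGGGGGGGGGGGGGG..kk
186 .........GGGGGGGG........
187 .........GGGGGGG.yyyyyyyy
188 .........GGGGGGG.yyyyyyyy
189 .........GGGGGGG.yyyyy..y
190 .........GGGGGGG.yyyy.yyy
191 ..........GGGGGG.yyyyyyyy
192 .................yyy.yyyy
193 ............rrrr.yyy.yyyy
194 ............rrrr.yyy.yyyy
195 ............rrrr.yyy.yyyy
196 yyyyy.......rrrr.yyy.yyyy
197 yyyyyyyyyyy.kkkkkyyyyyyyy
198 yyyyyyyyyyy.kkkkkyyyyyyyy
199 yyyyyyyyyyy.kkkkkyyyyyyyy
200 yyyyyyyyyyy.kkkkk.yyyyyyy
201 ...........kkkkkkkkk.....
202 ...........bbb..........k
```

>>> drive_tool(increments=[{"grip":1,"tx":0,"ty":0,"tz":0.006,"turn":0},{"grip":1,"tx":0,"ty":0,"tz":0.02,"turn":0},{"grip":1,"tx":0,"ty":0,"tz":0.08,"turn":0},{"grip":1,"tx":0,"ty":0,"tz":0.2,"turn":0},{"grip":1,"tx":0.08,"ty":0,"tz":0.32,"turn":0},{"grip":1,"tx":0.16,"ty":0,"tz":0.44,"turn":0},{"grip":1,"tx":0.23,"ty":0,"tz":0.47,"turn":0},{"grip":1,"tx":0.23,"ty":0,"tz":0.47,"turn":0},{"grip":1,"tx":0.23,"ty":0,"tz":0.47,"turn":0},{"grip":1,"tx":0.23,"ty":0,"tz":0.47,"turn":0},{"grip":1,"tx":0.23,"ty":0,"tz":0.47,"turn":0}])

```text
clock: 30.0
position: [0.6212, 0.0385, 0.2141]
ee_rot: [-0.005, -3.135, -0.005]
force: [0.3, 0.2, 0.2]
width: 0.002
```

```bash
python3 n.py; python3 m.py "[.6,.039,.025]" 45 | cut -c1-420; python3 b.py .0386
```

```text
[0.6214 0.0385 0.2143]
strip -0.03 0.5125 0.5345
strip 0 0.5125 0.5345
strip 0.07 0.5125 0.536
blade starts 0.03 0.535
blade starts 0.0386 0.535
blade starts 0.047 0.536
red ((319.5, 76.0), (20.0, 23.0), 90.0) [[0.5189, 0.0397, 0.058], [0.5368, 0.0396, 0.058]]
tcp [0.6214 0.0385 0.2143] tooly [0.004, 1.0, 0.003] F [-0.2  0.6  0.3] 0.005
scene [[323. 227.]] {'red': [([310.8, 205.7], [308, 202, 8, 8, 39])], 'grey': [([319.5, 211.5], [318, 211, 4, 2, 4]), ([295.5, 213.5], [294, 213, 4, 2, 4]), ([290.5, 215.5], [289, 215, 4, 2, 4]), ([282.5, 218.6], [278, 217, 10, 4, 10]), ([304.5, 217.2], [302, 216, 6, 3, 6]), ([298.5, 219.5], [297, 219, 4, 2, 4]), ([292.0, 222.0], [289, 221, 7, 3, 7]), ([285.0, 224.6], [283, 224, 5, 2, 5]), ([335.8, 244.5], [332, 241,
side [[292. 198.]] {'red': [([313.5, 193.5], [312, 191, 4, 6, 24])], 'grey': [([270.0, 196.6], [269, 195, 3, 4, 7])]}
lock (array([0.52532141, 0.03867655, 0.04593162]), [np.float64(0.0017176145142556332), np.float64(0.001717614514255673)])
scene [(np.float64(0.53), 16, 130, 43), (np.float64(0.538), 21, 153, 218), (np.float64(0.546), 21, 1
[... 596 characters left out ...]
]
side [(np.float64(0.53), 11, 111, 55), (np.float64(0.538), 21, 168, 220), (np.float64(0.546), 21, 164, 239), (np.float64(0.554), 21, 173, 201), (np.float64(0.562), 21, 163, 240), (np.float64(0.57), 22, 163, 239), (np.float64(0.578), 22, 162, 239), (np.float64(0.586), 21, 164, 231), (np.float64(0.594), 22, 164, 232), (np.float64(0.602), 21, 169, 219), (np.float64(0.61), 21, 163, 233), (np.float64(0.618), 22, 164, 239), (np.float64(0.626), 21, 164, 238), (np.float64(0.634), 22, 162, 240), (np.float64(0.642), 22, 162, 239), (np.float64(0.65), 22, 160, 240), (np.float64(0.658), 22, 163, 239), (np.float64(0.666), 11, 24, 205), (np.float64(0.674), 11, 20, 200), (np.float64(0.682), 10, 128, 129)]
```

```bash
python3 -c "
from cell import *
print(sign_off())"
```

```text
the job is handed in; nothing more can be done
None
```

I handed the job in at about 30 s of the 64 s allowed. The tape stands on the shelf, hooked over the far end, with the lock pushed down and the arm clear. `sign_off()` gives no verdict, so the results below are my own measurements.

**What I did:**
- I gripped the lying tape front to back and lifted it, and it swung upright. I then stood it on the shelf's far end, hook past the edge, and let go.
- I took it again across the cheeks, drew the case back with the hook caught on the end, and adjusted it once by 5 mm.
- I pushed the lock down with the closed fingers.

**Last checks:**

| Check | Measured | Needed |
|---|---|---|
| Nose against the strip's edge | about 1 mm (nose x ≈ 0.5355, edge ≈ 0.535) | within 6 mm |
| Hook at the shelf's end | stayed on the same pixels while about 120 mm of blade was drawn out and the lock pushed | within 4 mm |
| Lock travel | about 7 mm lower in the images; firm stop at 25.6 N | at least 6.5 mm |
| Tool force | about 0 N | touching nothing |

**What went wrong or disagreed:**
- **First draw failed:** the grip was too light and too high, so the tape tipped nose-up instead of sliding. I set it back down, let go, and gripped it again lower and harder. I cannot confirm this left the staged checks unharmed.
- **Fingertip height:** with the gripper shut, the fingertips seemed to end about 20 mm above the reported TCP. I pressed the lock by force, not by height.
- **Not measured:** I took no final measurement of the mug, book or try square. No planned move went near them. The lock figure is also close to its limit by image alone, so it rests on the firm stop.

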